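Load the lolly hardening drawer past its sprung catch

ROBOT

A 6-joint arm with a two-finger parallel gripper is mounted at the origin on the work surface. World frame = base frame: x ahead of the robot, y to its left, z up, the work surface at z = 0. Lengths are in m, angles in degrees, forces in N, time in s.
With the tool pointing down it reaches from about 0.4 to 0.825 m from the base axis. Payload 7 kg.
Tool frame: the origin (TCP) lies at the very end of the fingers, on their centre line; the grasp point (between the pads) lies 19 mm behind it (hold_point_z is the distance from the TCP to the grasp point, in m); x points along the fingers, y is the direction in which the jaws open and shut, and the axes are right-handed (so a half turn about x gives the same grasp; the last joint's range is limited). The gripper opens to 88 mm and grips with 3 to 60 N. Pads are 19 mm wide; open, the fingers measure 130 mm over their backs; the gripper's body (78 mm by 193 mm) begins 47 mm behind the grasp point.
Start: joints at [87.783, 20.546, 0.682, 0, -70.136, -16.507], TCP at [0.217, 0.639, 0.227] pointing down, gripper open.
Joint ranges: [-176.03, 176.03], [-82.01, 121.73], [-58.28, 71.71], [-173.87, 95.51], [-174.79, -0.11], [-173.66, 173.66]. Speed limits (degrees/s): [136.94, 136.94, 172.46, 180, 180, 180].

INTERFACE

Orientations are given as [roll, pitch, yaw] about the fixed x, y, z axes, in that order (R = Rz(yaw) Ry(pitch) Rx(roll)).
In Python, from plant import * gives the robot as it stands.
- The arm moves only by the shell command python3 -m crank 'ROWS'. ROWS is a JSON object of lists of equal length, an entry for each row: "delta_pos": the shift along the tool's x, y, z in m, a list of three; "turn": the turn, a rotation vector about the tool's x, y, z in degrees, a list of three; "grip": the opening, from 0 (shut) to 1 (fully open). A call has 1 to 12 rows; each row is the pose to reach, as a shift and turn from the pose commanded when the call began, along the tool's axes at that moment; what a row does not reach only later rows make up. A row lasts 1/12 s, in which the tool goes at most 41.7 mm and 7.16 degrees, less where a joint would pass 70% of its speed; a pose out of reach is approached as far as the arm can. A call with a gripper value outside its range is refused whole. The fingers move at their own pace and stop on an object; the grip force is fixed at half the most. Time passes only in rows, so rows that repeat a pose let the fingers close. It gives the time, the measured TCP pose, the force and the opening at its end, in the units of the state.
- get_obs(): the state, without advancing time (a new reading comes with each control period).
- snapshot(name): name is "scene" or "top" or "wrist"; returns a dict with "pixels" (400x640x3 uint8, blue, green, red), "range_z" (400x640 float32, m along the optical axis (not along the pixel's ray), 0 where there is no reading), "camera_matrix" (3x3 intrinsics, pixels), "k1" (the pictures are not rectified: a ray, as slopes to the right and down, at radius r is drawn at 1 + k1 r^2 times it, then the intrinsics apply), "eye" and "rotation" of the camera in the world. Camera axes: x right, y up, looking along -z (the intrinsics and any distortion apply to the point x, -y, -z); pixel columns grow to the right and rows downward; lengths in m; the calibration is good to about 2 mm. A picture is of the moment at which its call begins.
- close_job(): hands the job in, once; it reports no verdict.
The state is a dict: "clock": time; "joint_pos": joint angles; "qvel": joint speeds; "tau": joint torques, N m; "tool_pos": TCP position; "orientation": TCP orientation; "force": force on the tool from outside, world axes, zero at the start; "moment": the same for the moment, N m; "opening": finger opening in m.
Only numpy, scipy, OpenCV 4.12 (cv2) and the standard library are available. Lean on these libraries where they do the work, as an engineer would, in place of code of your own. Each camera call takes 0.05 s, during which the arm holds its last target. There are 200 camera calls.

TASK

Put the lidded lolly moulds away in the hardening cabinet: push the white wedge under the bar of the sprung catch so that it stays up by itself, pull the drawer out to its stop, stand every mould from the bench flat and stick-up on the drawer's floor, and push the drawer fully shut with the catch still wedged. Then take the wedge out so that the catch drops over the drawer front, and lay the wedge flat, right way up, back on the black rubber mat. Leave the other things on the bench alone.

Things in the scene. Friction and masses are not known exactly. Their poses are not given: they have to be found in the camera images.
- cabinet: Low steel cabinet fixed on the bench, 226 wide, 260 deep, flat top 120 mm up; a white cooling unit 210 mm tall is fixed behind it. Origin at bench level under the middle of its front edge; z up; -x points out of the front, the way the drawer opens (robot's right); +y along the front towards the robot's side. The top is clear for the wedge from y = -40 to +113 mm.
- drawer (a joint): Drawer travel in m along cabinet -x: 0 shut, 0.19 at its stop; drags with 1.5 N, stays where left. Front plate 12 mm thick, 224 wide, 18 to 108 mm above the bench. Inside 211 mm long (along the slide), 186 wide; side and back walls reach 80 mm above the bench. At the stop the front 190 mm of the floor is out of the cabinet. With the catch down it can move only about 3 mm.
- drawer_in (a point): Middle of the drawer's inner floor (30 mm above the bench); moves with the drawer; axes as the cabinet's (-x towards the drawer front, whose inner face is 105.5 mm away).
- drawer_handle (a point): Centre of the drawer's bar handle, 92 mm above the bench: a 12 x 12 mm square bar, 70 mm long along the cabinet's y, its centre 42 mm out from the front plate; moves with the drawer; axes as the cabinet's. 36 mm clear between bar and front plate; it can be pinched from above.
- catch (a joint): Sprung catch, rad: 0 down (hooked over the drawer front), grows as its front end rises, to 0.6; the drawer front passes under it above about 0.13. Spring: about 4 N down at catch_bar. Hinge along cabinet y, 110 mm behind the front edge, 30 mm below the top, at y = -50 mm. With the wedge fully under the bar it reads about 0.2.
- catch_bar (a point): On the axis of the catch's round bar (12 mm thick), 35 mm behind the cabinet's front edge, at cabinet y = -50 mm; moves with the catch. The bar runs along cabinet x, from 16 mm before the front edge to 100 mm behind it, its axis 15 mm above the top when down (9 mm gap under it). Push the wedge under it here, along cabinet -y, toe first. Its hook plate hangs 3 mm before the drawer front.
- wedge_center (a point): White plastic wedge, 104 x 36 x 22 mm tall, about 90 g; point at mid-length, 11 mm above its underside; z up, x along its length to the thin toe. Top level (22 mm) from x = -52 to +8 mm, then sloping to 4 mm at the toe (x = +52). Grip across the 36 mm width near the thick end, about x = -38 mm. It stays under the bar once the bar rests on its level part. Starts on the mat.
- mat: Black rubber mat fixed on the bench, 160 x 100 mm (x by y), 3 mm thick; origin at its middle, at bench level.
- mould0_center (a point): Lidded steel lolly mould, a block 62 mm (x) x 44 mm (y) x 30 mm tall with a wooden stick (10 x 3 mm) standing 30 mm above the middle of its top; point at the middle of the block, 15 mm above its underside; z up. About 160 g. May be absent (2 to 4 are present).
- mould1_center (a point): Lidded steel lolly mould, a block 62 mm (x) x 44 mm (y) x 30 mm tall with a wooden stick (10 x 3 mm) standing 30 mm above the middle of its top; point at the middle of the block, 15 mm above its underside; z up. About 160 g. May be absent (2 to 4 are present).
- mould2_center (a point): Lidded steel lolly mould, a block 62 mm (x) x 44 mm (y) x 30 mm tall with a wooden stick (10 x 3 mm) standing 30 mm above the middle of its top; point at the middle of the block, 15 mm above its underside; z up. About 160 g. May be absent (2 to 4 are present).
- mould3_center (a point): Lidded steel lolly mould, a block 62 mm (x) x 44 mm (y) x 30 mm tall with a wooden stick (10 x 3 mm) standing 30 mm above the middle of its top; point at the middle of the block, 15 mm above its underside; z up. About 160 g. May be absent (2 to 4 are present).
- jug: Bystander, not to be disturbed: steel mug-shaped jug, 84 mm across, 100 mm tall. Origin at its underside.
- sanitiser: Bystander, not to be disturbed: white bottle, 64 mm across, 170 mm tall. Origin at its underside.
- bowl: Bystander, not to be disturbed: steel bowl, 100 mm across, 50 mm tall. Origin at its underside.
- tin: Bystander, not to be disturbed: small round steel tin, 48 mm across, 50 mm tall. Origin at its underside.
- cup: Bystander, not to be disturbed: small steel cup, 56 mm across, 60 mm tall. Origin at its underside.
- scraper: Bystander, not to be disturbed: white-handled scraper lying flat.
Not all that is in view belongs to the job. What is shaped like the part that bears mould2_center but yellow is not meant.

How it is judged (in metres and radians):
On the way, in this order (a step that is already met when the one before it is completed fails the run):
1. the catch is held up by the wedge alone, nothing in the gripper (value of joint catch above 0.15 rad and value of joint drawer below 0.02 m and distance between wedge_center and catch_bar below 0.07 m and contact force between the fingers and anything else below 0.3 N), for 0.3 s.
2. the drawer is pulled out to its stop, the catch still wedged (value of joint drawer above 0.18 m and value of joint catch above 0.13 rad), for 0.2 s.
3. every mould stands flat in the open drawer, released (value of joint drawer above 0.1 m and x of mould0_center in the frame of drawer_in between -0.105 and 0.105 m and y of mould0_center in the frame of drawer_in between -0.092 and 0.092 m and z of mould0_center in the frame of drawer_in between 0.005 and 0.03 m and angle between each of mould0_center, mould1_center, mould2_center, mould3_center's own z axis and vertical below 0.2 rad and x of mould1_center in the frame of drawer_in between -0.105 and 0.105 m and y of mould1_center in the frame of drawer_in between -0.092 and 0.092 m and z of mould1_center in the frame of drawer_in between 0.005 and 0.03 m and x of mould2_center in the frame of drawer_in between -0.105 and 0.105 m and y of mould2_center in the frame of drawer_in between -0.092 and 0.092 m and z of mould2_center in the frame of drawer_in between 0.005 and 0.03 m and x of mould3_center in the frame of drawer_in between -0.105 and 0.105 m and y of mould3_center in the frame of drawer_in between -0.092 and 0.092 m and z of mould3_center in the frame of drawer_in between 0.005 and 0.03 m and contact force between the fingers and anything else below 0.3 N), for 0.3 s.
4. the drawer is pushed fully shut with the catch still wedged up (value of joint drawer below 0.005 m and value of joint catch above 0.13 rad), for 0.2 s.
At the end, for the whole second after the job is handed in: The drawer is shut (within 6 mm) and the catch is down over its front (below 0.03 rad); every mould stands stick-up within 0.2 rad of upright on the drawer's floor; the wedge lies right way up within 0.15 rad with its centre over the rubber mat (value of joint drawer below 0.006 m and value of joint catch below 0.03 rad and x of mould0_center in the frame of drawer_in between -0.105 and 0.105 m and y of mould0_center in the frame of drawer_in between -0.092 and 0.092 m and z of mould0_center in the frame of drawer_in between 0.005 and 0.03 m and angle between each of mould0_center, mould1_center, mould2_center, mould3_center's own z axis and vertical below 0.2 rad and x of mould1_center in the frame of drawer_in between -0.105 and 0.105 m and y of mould1_center in the frame of drawer_in between -0.092 and 0.092 m and z of mould1_center in the frame of drawer_in between 0.005 and 0.03 m and x of mould2_center in the frame of drawer_in between -0.105 and 0.105 m and y of mould2_center in the frame of drawer_in between -0.092 and 0.092 m and z of mould2_center in the frame of drawer_in between 0.005 and 0.03 m and x of mould3_center in the frame of drawer_in between -0.105 and 0.105 m and y of mould3_center in the frame of drawer_in between -0.092 and 0.092 m and z of mould3_center in the frame of drawer_in between 0.005 and 0.03 m and x of wedge_center in the frame of mat between -0.08 and 0.08 m and y of wedge_center in the frame of mat between -0.05 and 0.05 m and z of wedge_center in the frame of mat below 0.02 m and angle between wedge_center's own z axis and vertical below 0.15 rad); the robot touches nothing.
It fails at once if one of the other things on the bench is moved more than 3 cm (distance of any of jug, sanitiser, bowl, tin, cup, scraper from where it was at the start of the episode above 0.03 m).
Of mould0, mould1, mould2, mould3 only 2 to 4 are there at a start; the rules pass over those that are not, and their reading is None.
At some moment in a run one of mould0, mould1, mould2, mould3 may be knocked a few centimetres aside while the robot is not near it.
Once in a run the grip may slacken for a moment while it holds something.
It also fails if it takes over 210 s, if anything falls off the work surface, if the arm or the gripper's body presses on something with over 40 N, if the wrist force passes 120 N, or if a joint passes its speed limit or range.

## Working session

There is one attempt and no reset: what is moved stays moved. The work goes in short steps, Python scripts to look and compute and a shell command to move; the robot and the scene stay as the last step left them, time stands still between calls to the robot, and variables do not carry over. Pictures are saved under pics/ and viewed, about 12 in all and at most 16, crops included, and the job is handed in when it is done.

```bash
mkdir -p pics; ls; python3 - <<'E'
from plant import *
import cv2, numpy as np
print(get_obs())
for n in ("scene","top"):
    s=snapshot(n); cv2.imwrite(f"pics/{n}0.png",s["pixels"]); print(n,s["camera_matrix"],s["k1"],s["eye"],s["rotation"], (s["range_z"]>0).mean())
E
```

```text
pics
{'clock': 0.0, 'joint_pos': array([ 8.77824576e+01,  2.05919230e+01,  6.34419422e-01, -2.10235095e-02,
       -7.01368020e+01, -1.65073683e+01]), 'qvel': array([-0.08692182, -0.07824296,  0.0033933 ,  0.11335703, -0.01930606,
       -0.03639336]), 'tau': array([-2.03026202e-04, -5.82722497e+01,  2.93059462e+01,  6.99705586e+00,
        7.01544690e-03, -1.81405326e-04]), 'tool_pos': array([0.21654929, 0.63880057, 0.22561926]), 'orientation': array([  94.67288095,   89.90364506, -104.05918936]), 'force': array([ 0.43434951, -0.29653333, -0.02249095]), 'moment': array([-0.01220573, -0.01865019, -0.03253144]), 'opening': 0.08780650819844181}
scene [[368.58582159   0.         317.833575  ]
 [  0.         368.58582159 194.5431817 ]
 [  0.           0.           1.        ]] -0.0696457734064084 [ 1.15185054 -0.53307746  0.73184296] [52.10537831  0.74385664 52.6834441 ] 0.996140625
top [[499.72502853   0.         321.29728827]
 [  0.         499.72502853 196.38749831]
 [  0.           0.           1.        ]] -0.13741731695494203 [ 0.23995769 -0.05145642  1.42715007] [ 1.07059172e+01  1.94068546e-02 -9.12811712e+01] 0.9958515625
```

View pics/scene0.png

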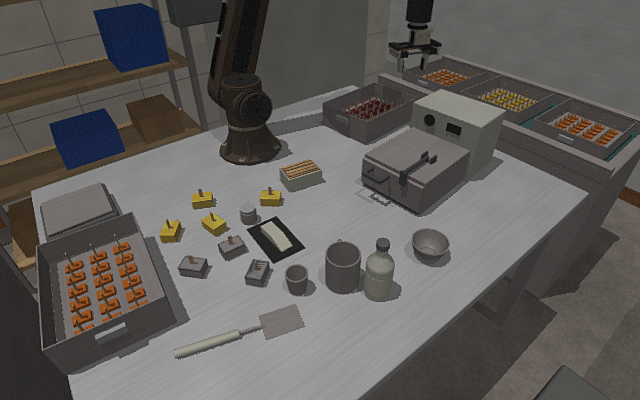

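View pics/top0.png

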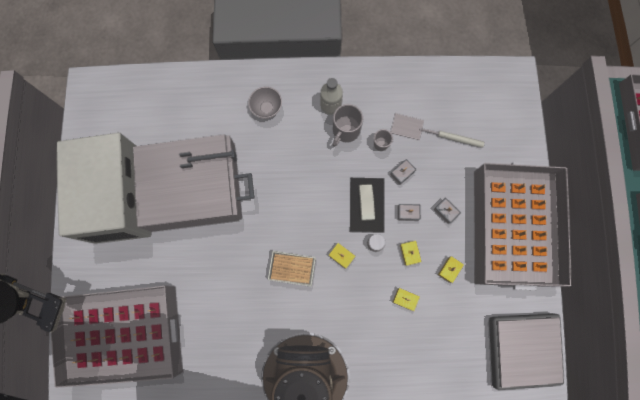

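The pictures show three steel moulds, at about (404,171), (410,212) and (447,210) in the top view. There are four yellow decoys. The wedge is on the mat at (367,203), the cabinet front at about x=238 with the handle at (245,187), and the catch bar near (210,157). Next I'll measure.

```bash
cat > h.py <<'E'
from plant import *
import cv2, numpy as np
from scipy.spatial.transform import Rotation as R
def rot(s):
    r=np.array(s["rotation"],float)
    return r if r.shape==(3,3) else R.from_euler('xyz',r,degrees=True).as_matrix()
def cloud(s):
    "world point for each pixel"
    h,w=s["range_z"].shape
    uv=np.stack(np.meshgrid(np.arange(w),np.arange(h)),-1).reshape(-1,1,2).astype(float)
    n=cv2.undistortPoints(uv,np.array(s["camera_matrix"]),np.array([s["k1"],0,0,0.])).reshape(h,w,2)
    z=s["range_z"]
    c=np.stack([n[...,0]*z,-n[...,1]*z,-z],-1)
    P=c@rot(s).T+np.array(s["eye"]); P[z==0]=np.nan
    return P
def proj(s,X):
    c=(np.atleast_2d(X)-s["eye"])@rot(s); c=c*[1,-1,-1]
    return cv2.projectPoints(c.reshape(-1,1,3),np.zeros(3),np.zeros(3),np.array(s["camera_matrix"]),np.array([s["k1"],0,0,0.]))[0].reshape(-1,2)
def rect(P,m):
    "minAreaRect of masked points: centre, sizes, angle of the long side (deg), median z"
    p=P[m]; (c,sz,a)=cv2.minAreaRect((p[:,:2]*1000).astype(np.float32))
    if sz[0]<sz[1]: a+=90; sz=sz[::-1]
    a=(a+90)%180-90
    return np.round([c[0],c[1],sz[0],sz[1],a,1000*np.median(p[:,2])],1)
def go(p,jaw,tilt=None):
    "delta_pos and turn in tool axes to TCP p, tool down, jaws along world angle jaw (deg)"
    o=get_obs(); Rt=R.from_euler('xyz',o["orientation"],degrees=True)
    best=None
    for j in (jaw,jaw+180):
        y=np.array([np.cos(np.radians(j)),np.sin(np.radians(j)),0]); x=np.array([0,0,-1.])
        G=R.from_matrix(np.column_stack([x,y,np.cross(x,y)]))
        t=(Rt.inv()*G).as_rotvec(degrees=True)
        if best is None or np.linalg.norm(t)<np.linalg.norm(best): best=t
    print("delta",np.round(Rt.inv().apply(np.array(p)-o["tool_pos"]),4),"turn",np.round(best,2),"j6",round(o["joint_pos"][5],1))
def state():
    o=get_obs(); Rt=R.from_euler('xyz',o["orientation"],degrees=True).as_matrix()
    print("t",round(o["clock"],2),"tcp",np.round(o["tool_pos"],4),"jaw",round(np.degrees(np.arctan2(Rt[1,1],Rt[0,1])),1),"F",np.round(o["force"],1),"open",round(o["opening"],4),"q",np.round(o["joint_pos"],0))
E
python3 - <<'E'
from h import *
state()
for n in ("top","scene"):
    s=snapshot(n); P=cloud(s); im=s["pixels"]; hsv=cv2.cvtColor(im,cv2.COLOR_BGR2HSV)
    print(n,"bench z",np.nanmedian(P[...,2][(abs(P[...,0]-.55)<.3)&(abs(P[...,1])<.4)]))
    Z=P[...,2]; m=((Z>.014)&(Z<.25)&(P[...,0]>.2)&(P[...,0]<1.0)&(P[...,1]>-.32)&(P[...,1]<.6)).astype(np.uint8)
    k,l,st,c=cv2.connectedComponentsWithStats(m,connectivity=4)
    for i in range(1,k):
        if st[i,4]<40: continue
        a=l==i; r=rect(P,a); print(np.round(c[i]),st[i,4],r,"zmax",round(np.nanmax(Z[a])*1000),"hsv",np.median(hsv[a],0))
E
```

```text
t 0.1 tcp [0.2166 0.6389 0.2257] jaw -108.7 F [-0.6  0.5 -0.1] open 0.0876 q [ 88.  21.   1.  -0. -70. -17.]
top bench z 0.0024916463575274106
[339. 110.] 1326 [ 739.2 -122.3  168.2   99.6   13.8   86.6] zmax 177 hsv [158.  12. 100.]
[264. 100.] 586 [785.2 103.4  97.6  96.1  88.5  34. ] zmax 57 hsv [173.   12.5 112. ]
[383. 138.] 227 [ 664.3 -236.8   53.3   51.    11.8   50.1] zmax 70 hsv [170.  11.  91.]
[150. 186.] 16184 [533.9 372.6 481.2 260.2 -84.4 123.9] zmax 219 hsv [160.  13. 151.]
[402. 171.] 310 [ 574.8 -294.8   63.    44.4  -48.6   30.8] zmax 66 hsv [168.   12.  152.5]
[367. 204.] 392 [ 481.3 -187.2   90.3   36.7    1.4   24.4] zmax 36 hsv [ 24.  17. 187.]
[406. 212.] 260 [ 454.9 -297.7   45.    44.5   -2.    30.6] zmax 63 hsv [170.  12. 157.]
[376. 243.] 247 [ 368.3 -206.3   46.3   45.1  -46.8   50. ] zmax 57 hsv [138.   7. 188.]
[409. 252.] 316 [ 338.  -302.3   59.7   44.2   11.8   30.7] zmax 66 hsv [ 29. 140. 193.]
[342. 256.] 363 [ 335.3 -110.3   61.9   44.2   51.3   30.4] zmax 64 hsv [ 27. 154. 193.]
[290. 268.] 1153 [302.6  29.3 120.8  78.1  80.4  52. ] zmax 63 hsv [
[... 752 characters left out ...]
 [ 339.  -303.2   63.3   43.6   11.    28.6] zmax 59 hsv [ 23. 163. 166.]
[273. 232.] 330 [ 477.6 -187.    87.2   37.8    1.7   23. ] zmax 27 hsv [ 28.  23. 155.]
[430. 242.] 736 [785.1 102.   97.3  97.1 -72.1  35.7] zmax 54 hsv [ 9. 15. 92.]
[234. 244.] 272 [ 455.7 -297.    48.3   46.3   -2.    28.3] zmax 59 hsv [ 13.   15.  102.5]
[379. 271.] 1358 [795.4 -98.1  65.   48.9  41.6 102.2] zmax 171 hsv [27. 22. 94.]
[342. 265.] 1564 [ 710.2 -129.8   99.9   83.8  -67.    65.5] zmax 102 hsv [10. 15. 69.]
[258. 271.] 389 [ 574.9 -294.1   64.8   43.9  -50.9   28.2] zmax 60 hsv [15. 11. 84.]
[296. 278.] 531 [ 6.645e+02 -2.388e+02  5.490e+01  5.420e+01 -5.000e-01  4.290e+01] zmax 62 hsv [10. 15. 71.]
```

```bash
python3 - <<'E'
from h import *
for n in ("top","scene"):
    s=snapshot(n); P=cloud(s); Z=P[...,2]; im=s["pixels"]; hsv=cv2.cvtColor(im,cv2.COLOR_BGR2HSV); X,Y=P[...,0],P[...,1]
    b=0.0025 if n=="top" else 0
    def comps(m,a=60):
        k,l,st,c=cv2.connectedComponentsWithStats(m.astype(np.uint8),connectivity=4)
        for i in range(1,k):
            if st[i,4]>a: yield l==i,c[i]
    print("==",n)
    for a,c in comps((Z-b>.112)&(Z-b<.126)&(X>.35)&(Y>.1)&(X<.75),800): print("cabtop",rect(P,a))
    for a,c in comps((Z-b>.08)&(Z-b<.104)&(X>.4)&(Y>.05)&(Y<.2)&(X<.7),15): print("handle?",np.round(c),rect(P,a))
    for a,c in comps((Z-b>.128)&(Z-b<.19)&(X>.4)&(Y>.1)&(Y<.45)&(X<.75),15): print("catch",np.round(c),rect(P,a),np.nanmax(Z[a]))
    for a,c in comps((hsv[...,2]<55)&(Z<.012)&(abs(X-.48)<.12)&(abs(Y+.187)<.1),60): print("mat",np.round(c),rect(P,a))
    w=(hsv[...,2]>110)&(Z-b>.004)&(Z-b<.05)&(abs(X-.48)<.07)&(abs(Y+.187)<.03)
    print("wedge",rect(P,w),"hi",rect(P,w&(Z-b>.022)))
    for x in np.arange(.42,.55,.01):
        q=w&(abs(X-x)<.005)&(abs(Y+.187)<.012); print(round(x,2),q.sum(),np.round(1000*np.median(Z[q])-1000*b,1) if q.any() else '',end=' | ')
    print()
    for a,c in comps((Z-b>.018)&(Z-b<.08)&(X>.4)&(X<.62)&(Y<-.25)&(Y>-.45)): print("mould",np.round(c),rect(P,a),"stick",np.round(P[a&(Z-b>.045)].mean(0),3))
E
```

```text
== top
cabtop [536.4 324.8 269.5 254.2 -86.  121.2]
handle? [230. 143.] [649.3 192.7  30.8   1.3   6.2  95.8]
handle? [243. 184.] [543.5 160.3 124.1  55.7   6.8  97.9]
handle? [234. 214.] [450.  179.9  40.2  19.6 -41.8  96.6]
catch [211. 156.] [604.5 240.3 128.6  23.1 -86.7 140.3] 0.1499906561389499
catch [185. 153.] [609.9 308.8  30.2   6.9 -82.1 139.2] 0.14640641604644644
catch [186. 165.] [579.1 306.2  28.1   8.9 -84.9 140.5] 0.14579853359319217
catch [130. 212.] [456.7 443.  113.3  13.7   0.  169. ] 0.19247235134332796
wedge [ 488.6 -187.1  105.    37.     1.3   23.7] hi [ 470.1 -187.6   68.2   36.1    2.    27.2]
0.42 0  | 0.43 0  | 0.44 28 23.1 | 0.45 29 22.3 | 0.46 24 23.5 | 0.47 30 22.6 | 0.48 26 23.0 | 0.49 35 24.0 | 0.5 27 21.2 | 0.51 24 16.6 | 0.52 25 13.8 | 0.53 25 10.7 | 0.54 14 6.1 | 0.55 0  | 
mould [403. 171.] [ 574.7 -294.7   62.5   44.6  -49.2   30.4] stick [ 0.574 -0.294  0.057]
mould [447. 210.] [ 456.9 -417.6   61.    47.8   44.4   30.7] stick [ 0.456 -0.418  0.057]
mould [409. 212.] [ 454.9 -306.    60.8   44.9   89.1   30.8] stick [ 0.454 -0.303  0.057]
== scen
[... 278 characters left out ...]
9.  309.7  33.4   7.1 -82.7 136.9] 0.1427594830289013
mat [275. 241.] [ 482.  -187.   162.   100.2   -2.5    2. ]
wedge [ 487.6 -183.6  105.    42.7    1.9   22.3] hi [ 4.722e+02 -1.874e+02  7.380e+01  3.650e+01  2.000e-01  2.410e+01]
0.42 0  | 0.43 0  | 0.44 19 23.8 | 0.45 20 24.2 | 0.46 17 24.0 | 0.47 24 24.3 | 0.48 18 23.8 | 0.49 26 24.5 | 0.5 27 22.4 | 0.51 32 18.6 | 0.52 32 14.3 | 0.53 31 9.4 | 0.54 14 7.1 | 0.55 0  | 
mould [231. 245.] [ 456.2 -305.6   63.5   47.2   88.2   28.4] stick [ 0.455 -0.305  0.053]
mould [192. 264.] [ 457.5 -416.7   64.7   46.8   43.9   29.4] stick [ 0.457 -0.416  0.053]
mould [257. 271.] [ 575.6 -294.7   64.1   44.3  -52.3   28.4] stick [ 0.576 -0.295  0.053]
```

```bash
python3 - <<'E'
from h import *
for n in ("top","scene"):
    s=snapshot(n); P=cloud(s); Z=P[...,2]; b=.0025 if n=="top" else 0
    p=P[(Z-b>.114)&(Z-b<.124)&(P[...,0]>.4)&(P[...,0]<.68)&(P[...,1]>.14)&(P[...,1]<.5)]
    # front edge: min y per x-bin ; side edges: min/max x per y-bin
    xb=np.arange(.46,.64,.01); fe=np.array([(x,np.min(p[abs(p[:,0]-x)<.005,1])) for x in xb])
    yb=np.arange(.24,.40,.01); sl=np.array([(y,p[abs(p[:,1]-y)<.005,0].min(),p[abs(p[:,1]-y)<.005,0].max()) for y in yb])
    f=np.polyfit(fe[:,0],fe[:,1],1); a=np.polyfit(sl[:,0],sl[:,1],1); c=np.polyfit(sl[:,0],sl[:,2],1)
    print(n,"angles",np.degrees(np.arctan(f[0])),-np.degrees(np.arctan(a[0])),-np.degrees(np.arctan(c[0])))
    th=np.radians(6.2); ex=np.array([-np.sin(th),np.cos(th)]); ey=-np.array([np.cos(th),np.sin(th)])
    near=np.median(sl[:,[1,0]]@ey); far=np.median(sl[:,[2,0]]@ey); fr=np.median(fe@ex)
    print("width",near-far,"origin",ex*fr+ey*(near+far)/2)
    O=ex*fr+ey*(near+far)/2
    m=(Z-b>.08)&(Z-b<.104)
    q=P[...,:2]-O; cx,cy=q@ex,q@ey
    hm=m&(cx<-.03)&(cx>-.1)&(abs(cy)<.06); print("handle cab x",np.percentile(cx[hm],[2,50,98]),"y",np.percentile(cy[hm],[2,98]),np.median(Z[hm]))
    pm=(Z-b>.1)&(Z-b<.114)&(cx<.005)&(cx>-.03)&(abs(cy)<.11); print("plate top x",np.percentile(cx[pm],[5,95]),np.median(Z[pm])) if pm.any() else 0
    bm=(Z-b>.128)&(Z-b<.16)&(cx<.1)&(cx>-.03)&(abs(cy+.05)<.03); print("bar y",np.percentile(cy[bm],[5,50,95]),"x",np.percentile(cx[bm],[2,98]),np.percentile(Z[bm],90))
E
```

```text
top angles 0.46134594265083706 5.36720069120228 6.9136930195753
width 0.2256434932809367 origin [0.55480161 0.19461986]
handle cab x [-0.06062329 -0.05383019 -0.03281242] y [2.92234131e-05 5.81005637e-02] 0.09801840397083894
plate top x [-0.01234349  0.00037174] 0.1092259571921309
bar y [-0.05892383 -0.04999636 -0.04160807] x [-0.02295198  0.09890949] 0.14460771551374746
scene angles 4.35485550727768 5.817888919711558 6.090316623354084
width 0.22381653433458876 origin [0.55598306 0.19218739]
handle cab x [-0.05976001 -0.05494819 -0.03196947] y [0.00034141 0.05600783] 0.09576418093306954
plate top x [-0.02077774  0.00348075] 0.1072085300796824
bar y [-0.05994184 -0.05249849 -0.03942513] x [-0.02209311  0.09952458] 0.14163782705282293
```

```bash
python3 - <<'E'
from h import *
s=snapshot("top"); P=cloud(s); Z=P[...,2]
th=np.radians(6.); ex=np.array([-np.sin(th),np.cos(th)]); ey=-np.array([np.cos(th),np.sin(th)]); q=P[...,:2]-[.555,.193]; cx,cy=q@ex,q@ey
m=(Z>.08)&(Z<.106)&(cx<-.045)&(cx>-.065)&(abs(cy)<.1); print("handle y",np.percentile(cy[m],[1,99]),m.sum())
state(); go([.45,.35,.3],-108.7); go([.45,-.188,.15],-88.5)
E
```

```text
handle y [-0.00052914  0.06949721] 124
t 0.45 tcp [0.2167 0.6392 0.2265] jaw -108.7 F [0.1 1.3 1. ] open 0.0878 q [ 88.  21.   1.  -0. -70. -17.]
delta [-0.0735  0.199  -0.3138] turn [-0.03  0.   -0.01] j6 -16.5
delta [ 0.0766  0.7085 -0.4865] turn [-2.023e+01  0.000e+00 -1.000e-02] j6 -16.5
```

```bash
python3 -m crank '{"delta_pos":[[-0.07,0.199,-0.314],[-0.07,0.199,-0.314],[-0.07,0.199,-0.314],[-0.07,0.199,-0.314],[-0.07,0.199,-0.314],[-0.07,0.199,-0.314],[-0.07,0.199,-0.314],[-0.07,0.199,-0.314],[-0.07,0.3,-0.348],[-0.07,0.4,-0.382],[-0.07,0.5,-0.416],[-0.07,0.6,-0.45]],"turn":[[0,0,0],[0,0,0],[0,0,0],[0,0,0],[0,0,0],[-4,0,0],[-8,0,0],[-12,0,0],[-16,0,0],[-20.2,0,0],[-20.2,0,0],[-20.2,0,0]],"grip":[0.7,0.7,0.7,0.7,0.7,0.7,0.7,0.7,0.7,0.7,0.7,0.7]}'
python3 -c "
from h import *
state(); go([.45,-.188,.15],-88.5)"
```

```text
clock: 1.45
tool_pos: [0.4385, 0.2168, 0.2933]
orientation: [-142.3, 90.0, 39.2]
force: [0.6, -0.3, -0.2]
opening: 0.0618
t 1.45 tcp [0.4385 0.2168 0.2933] jaw -88.5 F [ 0.6 -0.3 -0.2] open 0.0618 q [ 49.   0. -16.   0. -74.  42.]
delta [ 0.1431  0.405  -0.0009] turn [-0.01 -0.02  0.02] j6 42.1
```

```bash
python3 -m crank '{"delta_pos":[[0.01,0.04,0],[0.03,0.08,0],[0.05,0.12,0],[0.07,0.16,0],[0.09,0.2,0],[0.11,0.24,0],[0.13,0.28,0],[0.143,0.32,-0.001],[0.143,0.36,-0.001],[0.143,0.405,-0.001],[0.143,0.405,-0.001],[0.143,0.405,-0.001]],"turn":[[0,0,0],[0,0,0],[0,0,0],[0,0,0],[0,0,0],[0,0,0],[0,0,0],[0,0,0],[0,0,0],[0,0,0],[0,0,0],[0,0,0]],"grip":[0.7,0.7,0.7,0.7,0.7,0.7,0.7,0.7,0.7,0.7,0.7,0.7]}'
python3 - <<'E'
from h import *
state()
s=snapshot("wrist"); P=cloud(s); Z=P[...,2]; hsv=cv2.cvtColor(s["pixels"],cv2.COLOR_BGR2HSV); cv2.imwrite("pics/w1.png",s["pixels"])
X,Y=P[...,0],P[...,1]
w=(hsv[...,2]>110)&(Z>.005)&(Z<.05)&(abs(X-.48)<.075)&(abs(Y+.187)<.035)
print(s["eye"],s["rotation"],w.sum()); print("wedge",rect(P,w),"hi",rect(P,w&(Z>.02)))
go([.45,-.188,.006],-88.5)
E
```

```text
clock: 2.45
tool_pos: [0.4495, -0.1893, 0.1496]
orientation: [23.1, 89.9, -155.6]
force: [1.2, 0.7, -0.5]
opening: 0.0614
t 2.45 tcp [ 0.4495 -0.1893  0.1496] jaw -88.7 F [ 1.2  0.7 -0.5] open 0.0614 q [  0.   7. -29.   0. -55.  91.]
[ 0.53018601 -0.18727309  0.30756963] [-1.73901384e+01 -4.93786504e-02 -8.86860797e+01] 4095
wedge [ 485.7 -186.6  102.8   36.     1.4   24.1] hi [ 471.7 -186.8   74.8   35.9    1.3   24.7]
delta [ 0.1438  0.0002 -0.0005] turn [-0.24  0.03 -0.  ] j6 90.7
```

View pics/w1.png

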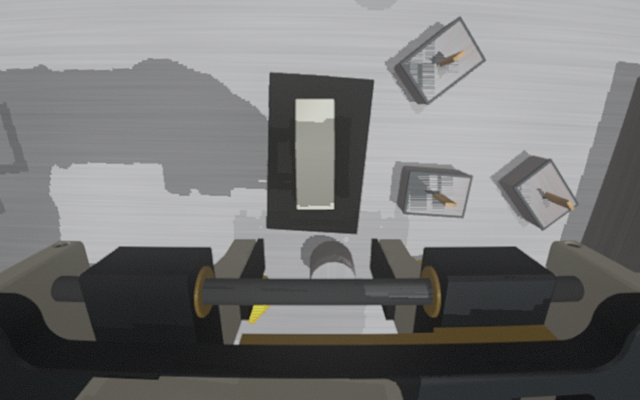

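The wrist view shows the wedge at (315,155) on the mat, with its sloping toe at the top (+x). The tin at (330,255) is clear of the fingers. Next I descend and grip.

```bash
python3 -m crank '{"delta_pos":[[0.04,0,-0.001],[0.08,0,-0.001],[0.12,0,-0.001],[0.135,0,-0.001],[0.142,0,-0.001],[0.142,0,-0.001],[0.142,0,-0.001],[0.142,0,-0.001],[0.142,0,-0.001],[0.142,0,-0.001],[0.142,0,-0.001],[0.142,0,-0.001]],"turn":[[0,0,0],[0,0,0],[0,0,0],[0,0,0],[0,0,0],[0,0,0],[0,0,0],[0,0,0],[0,0,0],[0,0,0],[0,0,0],[0,0,0]],"grip":[0.7,0.7,0.7,0.7,0.7,0.7,0.3,0.3,0.3,0.3,0.3,0.3]}'
python3 -m crank '{"delta_pos":[[0,0,0],[0,0,0],[-0.04,0,0],[-0.08,0,0],[-0.12,0,0],[-0.16,0,0],[-0.2,0,0],[-0.2,0,0]],"turn":[[0,0,0],[0,0,0],[0,0,0],[0,0,0],[0,0,0],[0,0,0],[0,0,0],[0,0,0]],"grip":[0.3,0.3,0.3,0.3,0.3,0.3,0.3,0.3]}'
python3 - <<'E'
from h import *
state(); th=np.radians(6.); ex=np.array([-np.sin(th),np.cos(th)]); ey=-np.array([np.cos(th),np.sin(th)]); O=np.array([.555,.193])
p=O+ex*.035+ey*.058; print(p); go([*p,.18],96)
E
```

```text
clock: 3.5
tool_pos: [0.4517, -0.186, 0.0092]
orientation: [175.0, 89.9, -3.5]
force: [-0.9, 1.4, 7.1]
opening: 0.0359
clock: 4.17
tool_pos: [0.4548, -0.187, 0.2168]
orientation: [168.0, 89.2, -10.5]
force: [1.4, -0.3, -0.2]
opening: 0.0356
t 4.17 tcp [ 0.4548 -0.187   0.2168] jaw -88.5 F [ 1.4 -0.3 -0.2] open 0.0356 q [  1.   3. -23.   0. -63.  91.]
[0.49365923 0.22174562]
delta [ 0.0363 -0.4076 -0.0494] turn [-4.46 -0.74 -0.19] j6 90.7
```

```bash
python3 -m crank '{"delta_pos":[[0,-0.04,-0.005],[0,-0.08,-0.01],[0,-0.12,-0.015],[0,-0.16,-0.02],[0,-0.2,-0.024],[0,-0.24,-0.029],[0,-0.28,-0.034],[0,-0.32,-0.039],[0,-0.36,-0.044],[0,-0.4,-0.049],[0.02,-0.407,-0.05],[0.035,-0.407,-0.05]],"turn":[[0,0,0],[-1,0,0],[-2,0,0],[-4.4,-0.7,-0.2],[-4.4,-0.7,-0.2],[-4.4,-0.7,-0.2],[-4.4,-0.7,-0.2],[-4.4,-0.7,-0.2],[-4.4,-0.7,-0.2],[-4.4,-0.7,-0.2],[-4.4,-0.7,-0.2],[-4.4,-0.7,-0.2]],"grip":[0.3,0.3,0.3,0.3,0.3,0.3,0.3,0.3,0.3,0.3,0.3,0.3]}'
python3 -m crank '{"delta_pos":[[0,0,0],[0,0,0]],"turn":[[0,0,0],[0,0,0]],"grip":[0.3,0.3]}'
python3 - <<'E'
from h import *
state(); s=snapshot("wrist"); cv2.imwrite("pics/w2.png",s["pixels"]); P=cloud(s); Z=P[...,2]; hsv=cv2.cvtColor(s["pixels"],cv2.COLOR_BGR2HSV)
th=np.radians(6.); ex=np.array([-np.sin(th),np.cos(th)]); ey=-np.array([np.cos(th),np.sin(th)]); O=np.array([.555,.193])
q=P[...,:2]-O; cx,cy=q@ex,q@ey
w=(hsv[...,2]>110)&(Z>.15)&(Z<.24)&(abs(cx-.035)<.03)&(cy<.1)&(cy>-.1)&(cy<.055)
print("wedge cab",[np.percentile(v[w],[1,99]) for v in (cx,cy,Z)],w.sum())
for y in (-.03,-.02,-.01,0,.01,.02,.03,.04): print(y,np.round(np.median(Z[w&(abs(cy-y)<.004)]),4),end=' ')
bm=(Z>.128)&(Z<.16)&(cx<.1)&(cx>-.03)&(abs(cy+.05)<.03); print("\nbar y",np.percentile(cy[bm],[5,50,95]),np.percentile(Z[bm],[50,95])); t=(Z>.1)&(Z<.128)&(cx>.08)&(cx<.2)&(abs(cy)<.03); print("top z",np.median(Z[t]))
p=O+ex*.035+ey*.058; go([*p,.13],96)
E
```

```text
clock: 5.17
tool_pos: [0.4905, 0.2253, 0.1725]
orientation: [-24.7, 89.3, 161.3]
force: [-1.2, -0.2, -2.2]
opening: 0.0356
clock: 5.33
tool_pos: [0.4899, 0.2217, 0.1726]
orientation: [-10.7, 89.2, 175.2]
force: [0.7, -0.1, -1.2]
opening: 0.0359
t 5.33 tcp [0.4899 0.2217 0.1726] jaw -84.1 F [ 0.7 -0.1 -1.2] open 0.0359 q [ 45.  11. -20.  -1. -60.  51.]
wedge cab [array([0.01700251, 0.05233265]), array([-0.02355853,  0.05399134]), array([0.16902431, 0.18901995])] 11417
-0.03 nan -0.02 0.1708 -0.01 0.1751 0 0.1794 0.01 0.1837 0.02 0.1873 0.03 0.1877 0.04 0.1879 
bar y [-0.05611567 -0.04773036 -0.04170045] [0.13963703 0.14137775]
top z 0.11983305420922095
delta [ 0.0436  0.0006 -0.0036] turn [-0.13  0.69  0.21] j6 51.5
  return _methods._mean(a, axis=axis, dtype=dtype,
  ret = ret.dtype.type(ret / rcount)
```

View pics/w2.png

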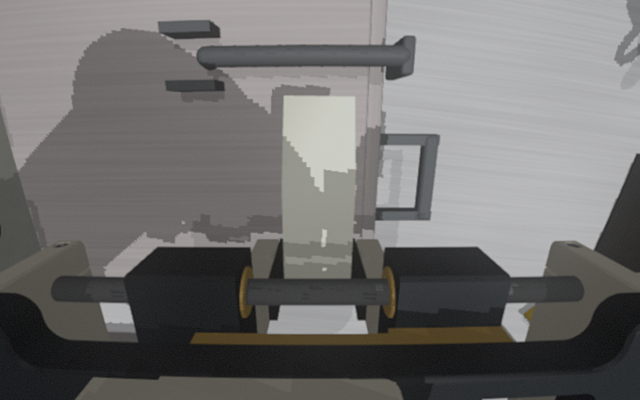

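```bash
python3 -m crank '{"delta_pos":[[0.015,0,0],[0.03,0,0],[0.04,0,0],[0.044,0,0],[0.044,0,0],[0.044,0,0]],"turn":[[0,0.7,0.2],[0,0.7,0.2],[0,0.7,0.2],[0,0.7,0.2],[0,0.7,0.2],[0,0.7,0.2]],"grip":[0.3,0.3,0.3,0.3,0.3,0.3]}'
python3 -c "
from h import *
state()"
```

```text
clock: 5.88
tool_pos: [0.4904, 0.2223, 0.1298]
orientation: [-141.8, 89.9, 44.1]
force: [-0.6, 0.7, 0.7]
opening: 0.0353
t 5.88 tcp [0.4904 0.2223 0.1298] jaw -84.1 F [-0.6  0.7  0.7] open 0.0353 q [ 45.  13. -24.   0. -53.  51.]
```

```bash
python3 -m crank '{"delta_pos":[[0.002,0,0],[0.002,0,-0.01],[0.002,0,-0.02],[0.002,0,-0.03],[0.003,0,-0.04],[0.003,0,-0.05],[0.003,0,-0.06],[0.003,0,-0.07],[0.003,0,-0.08],[0.003,0,-0.086],[0.003,0,-0.086],[0.003,0,-0.086]],"turn":[[0,0,0],[0,0,0],[0,0,0],[0,0,0],[0,0,0],[0,0,0],[0,0,0],[0,0,0],[0,0,0],[0,0,0],[0,0,0],[0,0,0]],"grip":[0.3,0.3,0.3,0.3,0.3,0.3,0.3,0.3,0.3,0.3,0.3,0.3]}'
python3 - <<'E'
from h import *
state(); th=np.radians(6.); ex=np.array([-np.sin(th),np.cos(th)]); ey=-np.array([np.cos(th),np.sin(th)]); O=np.array([.555,.193])
print("tcp cab",(get_obs()["tool_pos"][:2]-O)@np.column_stack([ex,ey]))
s=snapshot("wrist"); cv2.imwrite("pics/w3.png",s["pixels"])
E
```

```text
clock: 6.88
tool_pos: [0.5756, 0.2301, 0.1252]
orientation: [31.9, 89.9, -142.3]
force: [0.9, -3.9, -3.2]
opening: 0.036
t 6.88 tcp [0.5756 0.2301 0.1252] jaw -84.2 F [ 0.9 -3.9 -3.2] open 0.036 q [ 40.  20. -14.  -0. -56.  56.]
tcp cab [ 0.03476419 -0.02441383]
```

View pics/w3.png

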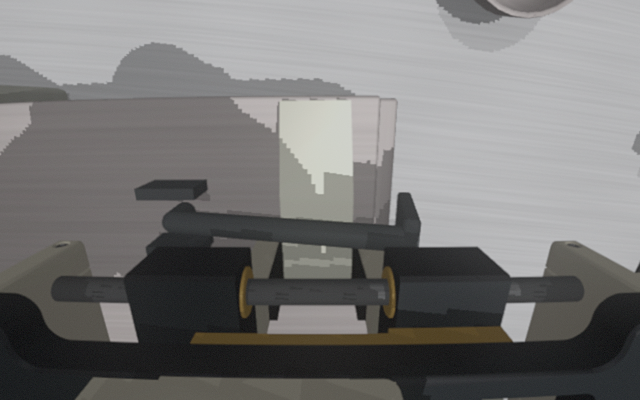

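The wedge lies under the bar, crossing it at about (315,230), and its toe reaches the far edge at row 98. I release and back off.

```bash
python3 -m crank '{"delta_pos":[[0,0,0],[0,0,0],[0,0,0],[0,0,0],[0,0,0],[-0.02,0,0],[-0.06,0,0],[-0.1,0,0],[-0.12,0,0],[-0.12,0,0],[-0.12,0,0]],"turn":[[0,0,0],[0,0,0],[0,0,0],[0,0,0],[0,0,0],[0,0,0],[0,0,0],[0,0,0],[0,0,0],[0,0,0],[0,0,0]],"grip":[0.6,0.6,0.6,0.6,0.6,0.6,0.6,0.6,0.6,0.6,0.6]}'
python3 - <<'E'
from h import *
state(); th=np.radians(6.); ex=np.array([-np.sin(th),np.cos(th)]); ey=-np.array([np.cos(th),np.sin(th)]); O=np.array([.555,.193])
for n in ("wrist","scene"):
    s=snapshot(n); P=cloud(s); Z=P[...,2]; q=P[...,:2]-O; cx,cy=q@ex,q@ey
    for x in (-.01,.0,.02,.035,.06,.08):
        m=(abs(cx-x)<.005)&(abs(cy+.05)<.012)&(Z>.125)&(Z<.22); print(x,m.sum(),np.round(np.percentile(Z[m],90),4) if m.any() else '',end=' | ')
    hm=(Z>.08)&(Z<.106)&(cx<-.045)&(cx>-.07)&(cy>-.02)&(cy<.09); print(n,"handle",np.percentile(cx[hm],[3,97]),np.percentile(cy[hm],[2,98]),np.percentile(Z[hm],[50,95]))
p=O+ex*-.054+ey*.035; print(p); go([*p,.2],-84)
E
```

```text
clock: 7.85
tool_pos: [0.576, 0.2317, 0.2482]
orientation: [-142.2, 89.7, 43.7]
force: [-0.2, -0.7, -0.8]
opening: 0.0525
t 7.85 tcp [0.576  0.2317 0.2482] jaw -84.1 F [-0.2 -0.7 -0.8] open 0.0525 q [ 40.  15.  -5.  -0. -70.  56.]
-0.01 204 0.1639 | 0.0 209 0.1641 | 0.02 272 0.16 | 0.035 291 0.157 | 0.06 150 0.1523 | 0.08 143 0.1485 | wrist handle [-0.05783013 -0.04605489] [0.00137397 0.04494571] [0.09738545 0.09878982]
-0.01 82 0.1617 | 0.0 6 0.1644 | 0.02 35 0.1588 | 0.035 16 0.1576 | 0.06 8 0.1514 | 0.08 6 0.1481 | scene handle [-0.06047488 -0.0476724 ] [0.00038179 0.06746575] [0.09531502 0.09842821]
[0.52583627 0.13563732]
delta [0.0455 0.0899 0.0586] turn [-0.12  0.03  0.03] j6 56.0
```

```bash
cat >> h.py <<'E'
th=np.radians(6.); ex=np.array([-np.sin(th),np.cos(th)]); ey=-np.array([np.cos(th),np.sin(th)]); O=np.array([.555,.193])
def W(x,y): return O+ex*x+ey*y
def C(P): q=P[...,:2]-O; return q@ex,q@ey
E
python3 -c "
from h import *
go([*W(-.054,.045),.2],-84);go([*W(-.054,.045),.083],-84)"
```

```text
delta [0.0455 0.0899 0.0686] turn [-0.12  0.03  0.03] j6 56.0
delta [0.1625 0.09   0.0685] turn [-0.12  0.03  0.03] j6 56.0
```

```bash
python3 -m crank '{"delta_pos":[[0,0.03,0.022],[0,0.06,0.045],[0.02,0.09,0.0685],[0.045,0.09,0.0685],[0.045,0.09,0.0685],[0.045,0.09,0.0685],[0.08,0.09,0.0685],[0.115,0.09,0.0685],[0.145,0.09,0.0685],[0.162,0.09,0.0685],[0.162,0.09,0.0685],[0.162,0.09,0.0685]],"turn":[[0,0,0],[0,0,0],[0,0,0],[0,0,0],[0,0,0],[0,0,0],[0,0,0],[0,0,0],[0,0,0],[0,0,0],[0,0,0],[0,0,0]],"grip":[0.32,0.32,0.32,0.32,0.32,0.32,0.32,0.32,0.32,0.32,0.32,0.32]}'
python3 -m crank '{"delta_pos":[[0,0,0],[0,0,0],[0,0,0],[0,0,0]],"turn":[[0,0,0],[0,0,0],[0,0,0],[0,0,0]],"grip":[0.05,0.05,0.05,0.05]}'
python3 -c "
from h import *
state();print(C(get_obs()['tool_pos']))"
```

```text
clock: 8.95
tool_pos: [0.5174, 0.1354, 0.0841]
orientation: [43.2, 89.9, -130.9]
force: [1.5, -0.1, 0.7]
opening: 0.0281
clock: 9.28
tool_pos: [0.5176, 0.1353, 0.0856]
orientation: [-149.3, 89.8, 36.6]
force: [-0.9, 0.5, 4.7]
opening: 0.0117
t 9.28 tcp [0.5176 0.1353 0.0856] jaw -84.1 F [-0.9  0.5  4.7] open 0.0117 q [ 36.  15. -28.  -0. -47.  60.]
(np.float64(-0.05343279173907284), np.float64(0.04321848445536577))
```

Gripped at 11.7 mm, which matches the 12 mm bar. I pull now.

```bash
python3 -m crank '{"delta_pos":[[0,0.01,0],[0,0.025,0],[0,0.042,0],[0,0.06,0],[0,0.08,0],[0,0.1,0],[0,0.12,0],[0,0.14,0],[0,0.16,0],[0,0.178,0],[0,0.188,0],[0,0.192,0]],"turn":[[0,0,0],[0,0,0],[0,0,0],[0,0,0],[0,0,0],[0,0,0],[0,0,0],[0,0,0],[0,0,0],[0,0,0],[0,0,0],[0,0,0]],"grip":[0.05,0.05,0.05,0.05,0.05,0.05,0.05,0.05,0.05,0.05,0.05,0.05]}'
python3 -m crank '{"delta_pos":[[0,0.001,0],[0,0.001,0],[0,0.001,0],[0,0,0]],"turn":[[0,0,0],[0,0,0],[0,0,0],[0,0,0]],"grip":[0.05,0.05,0.05,0.05]}'
python3 -c "
from h import *
state();print(C(get_obs()['tool_pos']))"
```

```text
clock: 10.28
tool_pos: [0.5376, -0.0533, 0.0855]
orientation: [-128.7, 89.5, 57.0]
force: [-11.6, 48.1, 20.2]
opening: 0.0118
clock: 10.62
tool_pos: [0.5375, -0.053, 0.0855]
orientation: [-136.6, 89.6, 49.3]
force: [-2.2, 14.1, 8.9]
opening: 0.0116
t 10.62 tcp [ 0.5375 -0.053   0.0855] jaw -84.1 F [-2.2 14.1  8.9] open 0.0116 q [ 15.  16. -27.  -0. -47.  81.]
(np.float64(-0.2427815328428202), np.float64(0.0430961551544525))
```

```bash
python3 -m crank '{"delta_pos":[[0,0,0],[0,0,0],[0,0,0],[-0.04,0,0],[-0.08,0,0],[-0.12,0,0],[-0.12,0.04,0],[-0.12,0.08,0],[-0.12,0.12,0],[-0.12,0.16,0],[-0.12,0.16,0],[-0.12,0.16,0]],"turn":[[0,0,0],[0,0,0],[0,0,0],[0,0,0],[0,0,0],[0,0,0],[0,0,0],[0,0,0],[0,0,0],[0,0,0],[0,0,0],[0,0,0]],"grip":[0.3,0.3,0.3,0.3,0.3,0.8,0.8,0.8,0.8,0.8,0.8,0.8]}'
cat > look.py <<'E'
from h import *
import sys
s=snapshot("top"); sc=snapshot("scene")
if len(sys.argv)>1:
    cv2.imwrite(f"pics/{sys.argv[1]}.png",np.hstack([s["pixels"][60:320,40:480],sc["pixels"][60:320,150:510]]))
for n,s in (("top",s),("scene",sc)):
    P=cloud(s); Z=P[...,2]; b=.0025 if n=="top" else 0; cx,cy=C(P); hsv=cv2.cvtColor(s["pixels"],cv2.COLOR_BGR2HSV)
    m=(abs(cx+.01)<.005)&(abs(cy+.05)<.012)&(Z>.125)&(Z<.22); print(n,"bar tip z",np.percentile(Z[m],90) if m.any() else None)
    m=(Z-b>.08)&(Z-b<.112)&(cx<-.018)&(cx>-.3)&(abs(cy)<.1)
    if m.any(): print(" handle min x",np.percentile(cx[m],2))
    m=((Z-b>.018)&(Z-b<.08)&(P[...,0]>.35)&(P[...,0]<.7)&(P[...,1]<-.23)&(P[...,1]>-.48)&(hsv[...,1]<90)).astype(np.uint8)
    k,l,st,c=cv2.connectedComponentsWithStats(m,connectivity=4)
    for i in range(1,k):
        if st[i,4]>60: a=l==i; r=rect(P,a); st2=a&(Z-b>.045); print(" mould",np.round(c[i]),r,"stick",np.round(P[st2].mean(0),3) if st2.any() else None)
    m=((Z-b>.05)&(Z-b<.1)&(cx<-.01)&(cx>-.185)&(abs(cy)<.085)).astype(np.uint8)
    k,l,st,c=cv2.connectedComponentsWithStats(m,connectivity=4)
    for i in range(1,k):
        if st[i,4]>40: a=l==i; print(" in drawer",np.round(c[i]),st[i,4],"cab",np.round([np.median(cx[a]),np.median(cy[a])],3),rect(P,a))
state()
E
python3 look.py
```

```text
clock: 11.62
tool_pos: [0.5516, -0.2181, 0.203]
orientation: [-21.5, 89.9, 164.1]
force: [-0.0, 0.7, -0.8]
opening: 0.0666
top bar tip z 0.1659592600710394
 handle min x -0.12476765281429059
 mould [402. 173.] [ 573.  -294.    60.4   42.9  -49.6   30.7] stick [ 0.573 -0.292  0.062]
 mould [447. 210.] [ 456.  -417.1   60.7   45.1   43.    30.4] stick [ 0.456 -0.418  0.058]
 mould [409. 212.] [ 454.7 -305.4   58.9   45.6   86.5   30.7] stick [ 0.454 -0.304  0.058]
scene bar tip z 0.16164634330189542
 handle min x -0.2490909869523145
 mould [231. 246.] [ 456.2 -305.5   63.7   45.8   87.8   28.2] stick [ 0.457 -0.304  0.052]
 mould [192. 265.] [ 456.4 -417.2   64.7   46.9   44.9   29.2] stick [ 0.457 -0.414  0.05 ]
 mould [257. 271.] [ 575.4 -294.3   63.8   44.1  -50.    28.4] stick [ 0.574 -0.291  0.049]
 mould [293. 280.] [ 664.3 -247.9   56.6   34.2   -1.3   43.9] stick [ 0.666 -0.249  0.054]
t 11.72 tcp [ 0.5519 -0.2159  0.2034] jaw -84.2 F [-0.1 -0.4  1.2] open 0.069 q [ -3.  14. -12.  -0. -64.  98.]
```

```bash
python3 - <<'E'
from h import *
s=snapshot("scene"); P=cloud(s); Z=P[...,2]; m=(P[...,0]>.35)&(P[...,0]<.7)&(P[...,1]<-.45)&(P[...,1]>-.8)&(Z>.04); print("tray",rect(P,m),np.nanmax(Z[m]), "max y",P[m][:,1].max())
go([.5745,-.2945,.12],-140); go([.5745,-.2945,.010],-140)
E
```

```text
tray [ 462.2 -625.   244.9  240.4   86.3   73.3] 0.10242040284369125 max y -0.4949583862966399
delta [ 0.0836  0.0812 -0.0142] turn [5.587e+01 5.000e-02 2.000e-02] j6 98.3
delta [ 0.1936  0.0813 -0.0143] turn [5.587e+01 5.000e-02 2.000e-02] j6 98.3
```

```bash
python3 -m crank '{"delta_pos":[[0,0.03,-0.005],[0,0.06,-0.01],[0.02,0.081,-0.014],[0.04,0.081,-0.014],[0.06,0.081,-0.014],[0.083,0.081,-0.014],[0.083,0.081,-0.014],[0.083,0.081,-0.014],[0.12,0.081,-0.014],[0.16,0.081,-0.014],[0.185,0.081,-0.014],[0.194,0.081,-0.014]],"turn":[[7,0,0],[14,0,0],[21,0,0],[28,0,0],[35,0,0],[42,0,0],[49,0,0],[55.9,0,0],[55.9,0,0],[55.9,0,0],[55.9,0,0],[55.9,0,0]],"grip":[0.7,0.7,0.7,0.7,0.7,0.7,0.7,0.7,0.7,0.7,0.7,0.7]}'
python3 -m crank '{"delta_pos":[[0,0,0],[0,0,0],[0,0,0],[0,0,0],[0,0,0],[0,0,0],[-0.03,0,0],[-0.07,0,0],[-0.11,0,0],[-0.15,0,0],[-0.19,0,0],[-0.19,0,0]],"turn":[[0,0,0],[0,0,0],[0,0,0],[0,0,0],[0,0,0],[0,0,0],[0,0,0],[0,0,0],[0,0,0],[0,0,0],[0,0,0],[0,0,0]],"grip":[0.4,0.4,0.4,0.4,0.4,0.4,0.4,0.4,0.4,0.4,0.4,0.4]}'
python3 - <<'E'
from h import *
state(); go([*W(-.142,-.038),.2],-174); go([*W(-.142,-.038),.042],-174)
E
```

```text
clock: 12.77
tool_pos: [0.5723, -0.2924, 0.0058]
orientation: [29.0, 89.6, 159.0]
force: [-0.5, -0.6, -0.6]
opening: 0.0614
clock: 13.77
tool_pos: [0.5786, -0.2967, 0.2105]
orientation: [-149.3, 89.1, -19.2]
force: [2.1, -0.7, -0.1]
opening: 0.0439
t 13.77 tcp [ 0.5786 -0.2967  0.2105] jaw -140.0 F [ 2.1 -0.7 -0.1] open 0.0439 q [-10.  18.  -5.   0. -66.  50.]
delta [ 0.0092 -0.2488  0.2513] turn [34.04 -0.58  0.64] j6 49.9
delta [ 0.1672 -0.2476  0.2533] turn [34.04 -0.58  0.64] j6 49.9
```

```bash
python3 -m crank '{"delta_pos":[[0,-0.028,0.028],[0,-0.056,0.056],[0,-0.084,0.084],[0,-0.112,0.112],[0,-0.14,0.14],[0,-0.168,0.168],[0,-0.196,0.196],[0,-0.224,0.224],[0.01,-0.249,0.252],[0.01,-0.249,0.252],[0.01,-0.249,0.252],[0.01,-0.249,0.252]],"turn":[[7,0,0],[14,0,0],[21,-0.5,0.5],[28,-0.6,0.6],[34,-0.6,0.6],[34,-0.6,0.6],[34,-0.6,0.6],[34,-0.6,0.6],[34,-0.6,0.6],[34,-0.6,0.6],[34,-0.6,0.6],[34,-0.6,0.6]],"grip":[0.4,0.4,0.4,0.4,0.4,0.4,0.4,0.4,0.4,0.4,0.4,0.4]}'
python3 - <<'E'
from h import *
state(); print(C(get_obs()["tool_pos"])); go([*W(-.142,-.038),.042],-174)
s=snapshot("scene"); P=cloud(s); Z=P[...,2]; cx,cy=C(P)
m=(Z>.08)&(Z<.112)&(cx<-.19)&(cx>-.26)&(abs(cy)<.112); print("plate/handle x",np.percentile(cx[m],[1,99]), np.percentile(cy[m],[1,99]))
m=(Z>.07)&(Z<.085)&(cx<-.03)&(cx>-.185)&(abs(cy)<.115); print("side walls y",np.percentile(cy[m],[1,10,90,99]))
m=(Z>.0)&(Z<.06)&(cx<-.03)&(cx>-.185)&(abs(cy)<.085); print("floor z",np.percentile(Z[m],[10,50,90]))
cv2.imwrite("pics/s4.png",s["pixels"][60:320,200:560])
E
```

```text
clock: 14.77
tool_pos: [0.6035, 0.0584, 0.1902]
orientation: [60.1, 89.2, 156.1]
force: [0.4, 0.0, -1.8]
opening: 0.0437
t 14.77 tcp [0.6035 0.0584 0.1902] jaw -174.0 F [ 0.4  0.  -1.8] open 0.0437 q [ 24.  16. -10.  -1. -64. -17.]
(np.float64(-0.13892178057511), np.float64(-0.03411917967007669))
delta [ 0.1481 -0.0058 -0.0042] turn [ 0.02  0.42 -0.73] j6 -17.2
plate/handle x [-0.24992869 -0.19086807] [-0.11135782  0.10738944]
side walls y [-0.09827347 -0.09737058  0.09566627  0.09821835]
floor z [0.02778645 0.02952819 0.0310995 ]
```

View pics/s4.png

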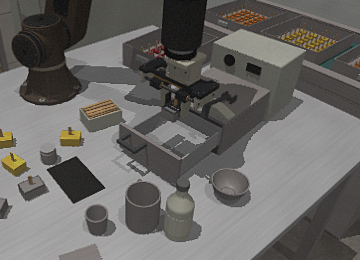

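The drawer is open with the mould held above it, at about (170,110) in the crop. The measured floor is 30 mm up and the walls are at y ±97 mm, as stated. I lower and release.

```bash
python3 -m crank '{"delta_pos":[[0,-0.006,-0.004],[0,-0.006,-0.004],[0.03,-0.006,-0.004],[0.06,-0.006,-0.004],[0.09,-0.006,-0.004],[0.12,-0.006,-0.004],[0.14,-0.006,-0.004],[0.147,-0.006,-0.004],[0.15,-0.006,-0.004],[0.15,-0.006,-0.004]],"turn":[[0,0.4,-0.7],[0,0.4,-0.7],[0,0.4,-0.7],[0,0.4,-0.7],[0,0.4,-0.7],[0,0.4,-0.7],[0,0.4,-0.7],[0,0.4,-0.7],[0,0.4,-0.7],[0,0.4,-0.7]],"grip":[0.4,0.4,0.4,0.4,0.4,0.4,0.4,0.4,0.4,0.4]}'
python3 -c "
from h import *
state(); print(C(get_obs()['tool_pos']))"
```

```text
clock: 15.65
tool_pos: [0.6073, 0.0545, 0.0413]
orientation: [109.3, 89.9, -154.7]
force: [-2.7, -1.5, 4.6]
opening: 0.0437
t 15.65 tcp [0.6073 0.0545 0.0413] jaw -174.1 F [-2.7 -1.5  4.6] open 0.0437 q [ 23.  25. -20.   0. -45. -18.]
(np.float64(-0.143231491127741), np.float64(-0.03754042091394995))
```

```bash
python3 -m crank '{"delta_pos":[[0,0,0],[0,0,0],[0,0,0],[0,0,0],[-0.03,0,0],[-0.07,0,0],[-0.11,0,0],[-0.15,0,0],[-0.17,0,-0.03],[-0.17,0,-0.07],[-0.17,0,-0.11],[-0.17,0,-0.15]],"turn":[[0,0,0],[0,0,0],[0,0,0],[0,0,0],[0,0,0],[0,0,0],[0,0,0],[0,0,0],[0,0,0],[0,0,0],[0,0,0],[0,0,0]],"grip":[0.58,0.58,0.58,0.58,0.58,0.58,0.58,0.58,0.58,0.58,0.58,0.58]}'
python3 look.py; python3 -c "
from h import *
go([.456,-.3055,.15],178.5); go([.456,-.3055,.008],178.5)"
```

```text
clock: 16.65
tool_pos: [0.6241, -0.0945, 0.211]
orientation: [-72.5, 89.9, 23.6]
force: [1.1, 0.0, -0.3]
opening: 0.051
top bar tip z None
 handle min x -0.2486120421885614
 mould [386. 137.] [ 664.4 -246.8   53.8   32.6    0.9   50.6] stick [ 0.668 -0.248  0.058]
 mould [447. 210.] [ 455.4 -416.9   60.9   46.7   42.3   30.7] stick [ 0.456 -0.418  0.058]
 mould [409. 212.] [ 454.5 -305.2   59.1   44.9   87.7   30.5] stick [ 0.454 -0.304  0.058]
 in drawer [284. 159.] 231 cab [-0.152 -0.038] [610.5  45.7  45.7  41.6   8.1  60.8]
 in drawer [272. 159.] 49 cab [-0.117 -0.042] [606.3  80.   43.1   9.7  11.9  60.7]
scene bar tip z 0.1622192802194311
 handle min x -0.249765188969446
 mould [231. 246.] [ 455.7 -305.4   63.4   48.6   86.9   28.2] stick [ 0.456 -0.303  0.051]
 mould [192. 265.] [ 455.7 -416.6   65.    46.9   44.7   29.3] stick [ 0.459 -0.414  0.052]
 mould [293. 280.] [ 6.638e+02 -2.481e+02  5.640e+01  3.520e+01 -6.000e-01  4.370e+01] stick [ 0.666 -0.25   0.054]
 in drawer [374. 208.] 135 cab [-0.132 -0.041] [607.7  69.5  45.1  39.    6.6  59.5]
t 16.75 tcp [ 0.6237 -0.0982  0.2099] jaw -174.3 F [-0.6  0.3  0.3] open 0.0509 q [  9.  17.  -7.   0. -66.  -3.]
delta [ 0.0601  0.1874 -0.1895] turn [ 7.21 -0.02 -0.04] j6 -3.0
delta [ 0.2021  0.1873 -0.1895] turn [ 7.21 -0.02 -0.04] j6 -3.0
```

```bash
python3 -m crank '{"delta_pos":[[0,0.027,-0.027],[0,0.054,-0.054],[0,0.081,-0.081],[0,0.108,-0.108],[0.02,0.135,-0.135],[0.04,0.162,-0.162],[0.06,0.187,-0.19],[0.06,0.187,-0.19],[0.1,0.187,-0.19],[0.14,0.187,-0.19],[0.18,0.187,-0.19],[0.2,0.187,-0.19]],"turn":[[7.2,0,0],[7.2,0,0],[7.2,0,0],[7.2,0,0],[7.2,0,0],[7.2,0,0],[7.2,0,0],[7.2,0,0],[7.2,0,0],[7.2,0,0],[7.2,0,0],[7.2,0,0]],"grip":[0.7,0.7,0.7,0.7,0.7,0.7,0.7,0.7,0.7,0.7,0.7,0.7]}'
python3 -m crank '{"delta_pos":[[0,0,0],[0,0,0],[0,0,0],[0,0,0],[0,0,0],[0,0,0],[-0.03,0,0],[-0.07,0,0],[-0.11,0,0],[-0.15,0,0],[-0.19,0,0],[-0.19,0,0]],"turn":[[0,0,0],[0,0,0],[0,0,0],[0,0,0],[0,0,0],[0,0,0],[0,0,0],[0,0,0],[0,0,0],[0,0,0],[0,0,0],[0,0,0]],"grip":[0.4,0.4,0.4,0.4,0.4,0.4,0.4,0.4,0.4,0.4,0.4,0.4]}'
python3 - <<'E'
from h import *
state(); go([*W(-.142,.038),.2],-174)
E
```

```text
clock: 17.75
tool_pos: [0.4551, -0.3009, 0.006]
orientation: [68.8, 89.7, 157.5]
force: [0.9, -0.6, -1.2]
opening: 0.0612
clock: 18.75
tool_pos: [0.4614, -0.3038, 0.2096]
orientation: [-112.7, 89.2, -23.9]
force: [1.8, -0.7, -1.1]
opening: 0.0436
t 18.75 tcp [ 0.4614 -0.3038  0.2096] jaw 178.9 F [ 1.8 -0.7 -1.1] open 0.0436 q [-13.   9. -17.   0. -63.  12.]
delta [ 0.0085 -0.0635  0.353 ] turn [-7.14 -0.36  0.72] j6 11.7
```

```bash
python3 -m crank '{"delta_pos":[[0,-0.007,0.035],[0,-0.014,0.07],[0,-0.021,0.105],[0,-0.028,0.14],[0,-0.035,0.175],[0,-0.042,0.21],[0,-0.049,0.245],[0,-0.056,0.28],[0.01,-0.06,0.315],[0.01,-0.0635,0.35],[0.01,-0.0635,0.353],[0.01,-0.0635,0.353]],"turn":[[-7,-0.4,0.7],[-7.1,-0.4,0.7],[-7.1,-0.4,0.7],[-7.1,-0.4,0.7],[-7.1,-0.4,0.7],[-7.1,-0.4,0.7],[-7.1,-0.4,0.7],[-7.1,-0.4,0.7],[-7.1,-0.4,0.7],[-7.1,-0.4,0.7],[-7.1,-0.4,0.7],[-7.1,-0.4,0.7]],"grip":[0.4,0.4,0.4,0.4,0.4,0.4,0.4,0.4,0.4,0.4,0.4,0.4]}'
python3 -m crank '{"delta_pos":[[0,0,0],[0,0,0]],"turn":[[0,0,0],[0,0,0]],"grip":[0.4,0.4]}'
python3 -c "
from h import *
state(); print(C(get_obs()['tool_pos'])); go([*W(-.142,.038),.041],-174)"
```

```text
clock: 19.75
tool_pos: [0.5286, 0.0518, 0.1901]
orientation: [54.4, 89.2, 150.5]
force: [-0.9, -0.3, -2.7]
opening: 0.0438
clock: 19.92
tool_pos: [0.5283, 0.0491, 0.1902]
orientation: [55.8, 89.2, 151.6]
force: [-0.2, 0.2, -0.7]
opening: 0.0438
t 19.92 tcp [0.5283 0.0491 0.1902] jaw -174.2 F [-0.2  0.2 -0.7] open 0.0438 q [ 26.   9. -20.  -1. -62. -20.]
(np.float64(-0.140344132346781), np.float64(0.04156809242479666))
delta [ 0.1491 -0.0054 -0.0029] turn [-0.15  0.47 -0.69] j6 -19.8
```

```bash
python3 -m crank '{"delta_pos":[[0,-0.005,-0.003],[0.03,-0.005,-0.003],[0.06,-0.005,-0.003],[0.09,-0.005,-0.003],[0.12,-0.005,-0.003],[0.14,-0.005,-0.003],[0.147,-0.005,-0.003],[0.15,-0.005,-0.003],[0.15,-0.005,-0.003]],"turn":[[0,0.5,-0.7],[0,0.5,-0.7],[0,0.5,-0.7],[0,0.5,-0.7],[0,0.5,-0.7],[0,0.5,-0.7],[0,0.5,-0.7],[0,0.5,-0.7],[0,0.5,-0.7]],"grip":[0.4,0.4,0.4,0.4,0.4,0.4,0.4,0.4,0.4]}'
python3 -c "
from h import *
state(); print(C(get_obs()['tool_pos']))"
```

```text
clock: 20.67
tool_pos: [0.5315, 0.047, 0.0408]
orientation: [153.8, 89.9, -110.3]
force: [0.7, 0.9, -2.0]
opening: 0.0439
t 20.67 tcp [0.5315 0.047  0.0408] jaw -174.2 F [ 0.7  0.9 -2. ] open 0.0439 q [ 26.  19. -30.   0. -41. -20.]
(np.float64(-0.14276637978289286), np.float64(0.038640543945290096))
```

```bash
python3 -m crank '{"delta_pos":[[0.003,0,0],[0.003,0,0],[0.003,0,0],[0.003,0,0],[0.003,0,0],[-0.03,0,0],[-0.07,0,0],[-0.11,0,0],[-0.15,0,0],[-0.17,0,-0.04],[-0.17,0,-0.08],[-0.17,0,-0.12]],"turn":[[0,0,0],[0,0,0],[0,0,0],[0,0,0],[0,0,0],[0,0,0],[0,0,0],[0,0,0],[0,0,0],[0,0,0],[0,0,0],[0,0,0]],"grip":[0.4,0.4,0.58,0.58,0.58,0.58,0.58,0.58,0.58,0.58,0.58,0.58]}'
python3 look.py d5; python3 -c "
from h import *
go([.456,-.417,.15],165); go([.456,-.417,.008],165)"
```

```text
clock: 21.67
tool_pos: [0.5455, -0.0718, 0.2127]
orientation: [-95.9, 89.7, 0.2]
force: [1.4, 0.4, -0.2]
opening: 0.0506
top bar tip z None
 handle min x -0.22987407863987447
 mould [386. 138.] [ 664.6 -246.3   54.8   32.4    0.    52.7] stick [ 0.668 -0.249  0.058]
 mould [447. 210.] [ 455.7 -416.8   60.9   45.5   43.2   30.8] stick [ 0.456 -0.418  0.056]
 in drawer [281. 160.] 308 cab [-0.144 -0.036] [608.   56.3  62.7  44.1 -83.9  60.6]
 in drawer [286. 185.] 353 cab [-0.148  0.038] [534.1  42.7  62.2  45.1 -83.9  61. ]
scene bar tip z 0.16143043322533485
 handle min x -0.2496365594453644
 mould [192. 265.] [ 456.8 -416.4   64.5   45.6   44.2   29.1] stick [ 0.458 -0.414  0.052]
 mould [293. 280.] [ 663.7 -247.9   55.6   34.4   -1.6   43.9] stick [ 0.666 -0.25   0.054]
 in drawer [354. 197.] 104 cab [-0.134  0.035] [533.6  55.3  45.2  36.5   1.5  59.8]
 in drawer [374. 208.] 135 cab [-0.132 -0.042] [607.2  69.3  46.7  37.8   5.2  59.5]
t 21.77 tcp [ 0.5443 -0.0755  0.2106] jaw -174.4 F [ 0.3 -0.3 -0.6] open 0.0509 q [ 13.   9. -17.   0. -64.  -7.]
delta [ 0.0609  0.1213 -0.3311] turn [20.61 -0.07  0.06] j6 -7.0
delta [ 0.2029  0.1214 -0.3309] turn [20.61 -0.07  0.06] j6 -7.0
```

View pics/d5.png

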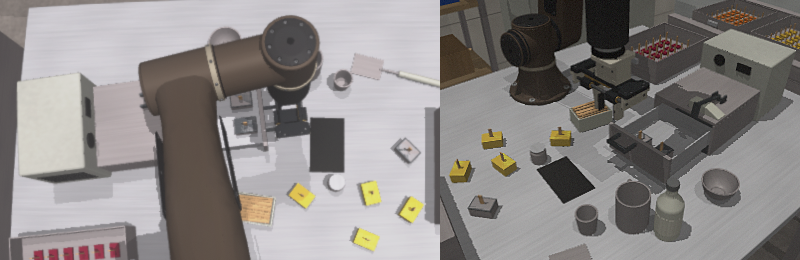

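Both moulds stand in the drawer with their tops at 60 mm, at (240,100) and (245,125) in the crop. The catch is still up. The last mould, at (407,150), is close to the tall tray. I straddle it with the jaws turned 31° off its faces, so closing squares it up and the gripper body stays clear of the tray.

```bash
python3 -m crank '{"delta_pos":[[0,0.014,-0.037],[0,0.028,-0.075],[0,0.042,-0.112],[0,0.056,-0.15],[0,0.07,-0.187],[0,0.084,-0.225],[0.02,0.098,-0.262],[0.04,0.112,-0.3],[0.06,0.121,-0.331],[0.06,0.121,-0.331],[0.06,0.121,-0.331],[0.06,0.121,-0.331]],"turn":[[7,0,0],[14,0,0],[20.6,0,0],[20.6,0,0],[20.6,0,0],[20.6,0,0],[20.6,0,0],[20.6,0,0],[20.6,0,0],[20.6,0,0],[20.6,0,0],[20.6,0,0]],"grip":[1,1,1,1,1,1,1,1,1,1,1,1]}'
python3 - <<'E'
from h import *
state(); s=snapshot("wrist"); P=cloud(s); Z=P[...,2]; hsv=cv2.cvtColor(s["pixels"],cv2.COLOR_BGR2HSV)
m=((Z>.02)&(Z<.045)&(abs(P[...,0]-.456)<.07)&(abs(P[...,1]+.417)<.06)).astype(np.uint8)
k,l,st,c=cv2.connectedComponentsWithStats(m); i=1+st[1:,4].argmax(); print(rect(P,l==i),st[i,4])
m=(Z>.05)&(Z<.13)&(P[...,1]<-.47)&(abs(P[...,0]-.456)<.12); print("tray",m.sum(),P[m][:,1].max() if m.any() else '',np.percentile(Z[m],[50,98]) if m.any() else '')
go([.456,-.417,.008],165)
cv2.imwrite("pics/w6.png",s["pixels"])
E
```

```text
clock: 22.77
tool_pos: [0.4576, -0.4129, 0.1501]
orientation: [158.6, 89.9, -126.2]
force: [0.4, 0.0, -0.2]
opening: 0.0876
t 22.77 tcp [ 0.4576 -0.4129  0.1501] jaw 165.2 F [ 0.4  0.  -0.2] open 0.0876 q [-24.  18. -13.   0. -59.   9.]
[ 453.7 -416.6   62.6   44.2   42.9   29.8] 2855
tray 9035 -0.49351984293937395 [0.08449827 0.10087715]
delta [ 0.1428  0.0011 -0.0049] turn [ 0.29 -0.06  0.05] j6 9.1
```

View pics/w6.png

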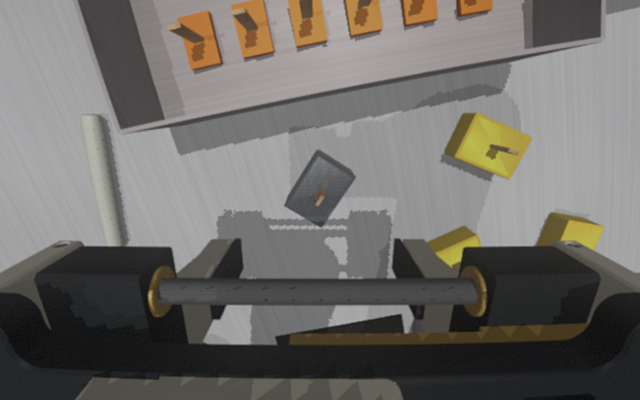

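```bash
python3 -m crank '{"delta_pos":[[0,0.001,0],[0.04,0.001,0],[0.08,0.001,0],[0.12,0.001,0],[0.135,0.001,0],[0.141,0.001,0],[0.141,0.001,0],[0.141,0.001,0],[0.141,0.001,0],[0.141,0.001,0],[0.141,0.001,0],[0.141,0.001,0]],"turn":[[0,0,0],[0,0,0],[0,0,0],[0,0,0],[0,0,0],[0,0,0],[0,0,0],[0,0,0],[0,0,0],[0,0,0],[0,0,0],[0,0,0]],"grip":[1,1,1,1,1,1,0.6,0.6,0.4,0.4,0.4,0.4]}'
python3 -m crank '{"delta_pos":[[0,0,0],[0,0,0],[0,0,0],[0,0,0]],"turn":[[0,0,0],[0,0,0],[0,0,0],[0,0,0]],"grip":[0.4,0.4,0.4,0.4]}'
```

```text
clock: 23.82
tool_pos: [0.4573, -0.4128, 0.0105]
orientation: [-116.8, 89.9, -41.5]
force: [0.0, 0.5, 6.2]
opening: 0.0544
clock: 24.15
tool_pos: [0.4573, -0.413, 0.0105]
orientation: [-125.2, 89.9, -49.9]
force: [-1.4, 1.0, 6.5]
opening: 0.0538
```

```bash
python3 -m crank '{"delta_pos":[[0,0,0],[0,0,0],[0,0,0],[-0.04,0,0],[-0.08,0,0],[-0.12,0,0],[-0.14,0,0],[-0.14,0,0],[-0.14,0,0]],"turn":[[0,0,0],[0,0,0],[0,0,0],[0,0,0],[0,0,0],[0,0,0],[0,0,0],[0,0,0],[0,0,0]],"grip":[0.9,0.9,0.9,0.9,0.9,0.9,0.9,0.9,0.9]}'
cat > m.py <<'E'
from h import *
state(); s=snapshot("wrist"); P=cloud(s); Z=P[...,2]
m=((Z>.02)&(Z<.045)&(abs(P[...,0]-.456)<.07)&(abs(P[...,1]+.417)<.06)).astype(np.uint8)
k,l,st,c=cv2.connectedComponentsWithStats(m); i=1+st[1:,4].argmax(); r=rect(P,l==i); print(r,st[i,4]); q=(Z>.045)&(Z<.075)&(abs(P[...,0]-.456)<.06)&(abs(P[...,1]+.417)<.05); print("stick",P[q].mean(0))
go([r[0]/1000,r[1]/1000,.010],r[4]+90)
E
python3 m.py
```

```text
clock: 24.9
tool_pos: [0.4573, -0.4126, 0.1508]
orientation: [-106.4, 89.8, -31.1]
force: [-0.2, -0.5, -1.3]
opening: 0.0787
t 24.9 tcp [ 0.4573 -0.4126  0.1508] jaw 165.3 F [-0.2 -0.5 -1.3] open 0.0787 q [-24.  18. -13.   0. -58.   9.]
[ 453.4 -416.5   62.4   44.    52.6   29.8] 2837
stick [ 0.45316779 -0.41751783  0.05617593]
delta [ 0.1392  0.002  -0.005 ] turn [ 2.266e+01 -1.000e-02  4.000e-02] j6 9.1
```

```bash
python3 -m crank '{"delta_pos":[[0.04,0.002,-0.005],[0.08,0.002,-0.005],[0.12,0.002,-0.005],[0.136,0.002,-0.005],[0.136,0.002,-0.005],[0.136,0.002,-0.005],[0.136,0.002,-0.005],[0.136,0.002,-0.005],[0.136,0.002,-0.005],[0.136,0.002,-0.005],[0.136,0.002,-0.005]],"turn":[[0,0,0],[0,0,0],[0,0,0],[0,0,0],[0,0,0],[0,0,0],[0,0,0],[0,0,0],[0,0,0],[0,0,0],[0,0,0]],"grip":[0.9,0.9,0.9,0.9,0.4,0.4,0.4,0.4,0.4,0.4,0.4]}'
python3 -m crank '{"delta_pos":[[-0.001,0,0.005],[-0.001,0,0.01],[-0.001,0,0.02],[-0.001,0,0.03],[-0.001,0,0.04],[-0.001,0,0.05],[-0.001,0,0.055],[-0.001,0,0.055]],"turn":[[0,0,0],[0,0,0],[0,0,0],[0,0,0],[0,0,0],[0,0,0],[0,0,0],[0,0,0]],"grip":[0.4,0.4,0.4,0.4,0.4,0.4,0.4,0.4]}'
python3 -m crank '{"delta_pos":[[0,0,0],[0,0,0],[0,0,0],[-0.04,0,0],[-0.08,0,0],[-0.12,0,0],[-0.14,0,0],[-0.14,0,0]],"turn":[[0,0,0],[0,0,0],[0,0,0],[0,0,0],[0,0,0],[0,0,0],[0,0,0],[0,0,0]],"grip":[0.8,0.8,0.8,0.8,0.8,0.8,0.8,0.8]}'
sed -i 's/+.417)<.06/+.38)<.08/;s/+.417)<.05/+.37)<.05/' m.py; python3 m.py
```

```text
clock: 25.87
tool_pos: [0.4545, -0.4173, 0.0148]
orientation: [-115.3, 89.8, -40.0]
force: [1.0, 0.5, 6.8]
opening: 0.0526
clock: 26.53
tool_pos: [0.4684, -0.3619, 0.0147]
orientation: [-118.7, 89.9, -43.3]
force: [0.7, 3.6, 7.7]
opening: 0.05
clock: 27.2
tool_pos: [0.47, -0.3646, 0.1597]
orientation: [-105.8, 89.5, -30.4]
force: [1.0, -0.6, 0.0]
opening: 0.0698
t 27.2 tcp [ 0.47   -0.3646  0.1597] jaw 165.3 F [ 1.  -0.6  0. ] open 0.0698 q [-19.  16. -16.   0. -58.   4.]
[ 466.9 -362.4   62.2   44.1   57.9   29.8] 2638
stick [ 0.46662662 -0.36357507  0.05638731]
delta [0.1468 0.0029 0.0009] turn [ 1.738e+01 -1.000e-02  2.900e-01] j6 4.2
```

```bash
python3 -m crank '{"delta_pos":[[0,0.003,0.001],[0,0.003,0.001],[0.02,0.003,0.001],[0.06,0.003,0.001],[0.1,0.003,0.001],[0.135,0.003,0.001],[0.15,0.003,0.001],[0.15,0.003,0.001],[0.15,0.003,0.001],[0.15,0.003,0.001],[0.15,0.003,0.001],[0.15,0.003,0.001]],"turn":[[7,0,0.3],[14,0,0.3],[17.4,0,0.3],[17.4,0,0.3],[17.4,0,0.3],[17.4,0,0.3],[17.4,0,0.3],[17.4,0,0.3],[17.4,0,0.3],[17.4,0,0.3],[17.4,0,0.3],[17.4,0,0.3]],"grip":[0.75,0.75,0.75,0.75,0.75,0.75,0.75,0.4,0.4,0.4,0.4,0.4]}'
python3 -m crank '{"delta_pos":[[0,0,0],[0,0,0],[-0.03,0,0],[-0.07,0,0],[-0.11,0,0],[-0.15,0,0],[-0.19,0,0],[-0.19,0,0],[-0.19,0,0]],"turn":[[0,0,0],[0,0,0],[0,0,0],[0,0,0],[0,0,0],[0,0,0],[0,0,0],[0,0,0],[0,0,0]],"grip":[0.4,0.4,0.4,0.4,0.4,0.4,0.4,0.4,0.4]}'
python3 - <<'E'
from h import *
state(); go([*W(-.070,.0),.21],-174)
E
```

```text
clock: 28.25
tool_pos: [0.4644, -0.3616, 0.0035]
orientation: [103.4, 89.7, 161.2]
force: [0.6, 0.5, -1.4]
opening: 0.0438
clock: 29.0
tool_pos: [0.467, -0.3626, 0.1972]
orientation: [-93.0, 89.9, -35.1]
force: [-0.2, 0.2, -3.1]
opening: 0.0439
t 29.0 tcp [ 0.467  -0.3626  0.1972] jaw 147.9 F [-0.2  0.2 -3.1] open 0.0439 q [-19.  14. -13.   0. -63. -13.]
delta [-0.013   0.1777  0.4623] turn [-3.812e+01 -3.000e-02  6.000e-02] j6 -13.2
```

```bash
python3 -m crank '{"delta_pos":[[-0.013,0.014,0.037],[-0.013,0.028,0.074],[-0.013,0.043,0.111],[-0.013,0.057,0.148],[-0.013,0.071,0.185],[-0.013,0.085,0.222],[-0.013,0.1,0.259],[-0.013,0.114,0.296],[-0.013,0.128,0.333],[-0.013,0.142,0.37],[-0.013,0.157,0.407],[-0.013,0.17,0.44]],"turn":[[-7,0,0],[-14,0,0],[-21,0,0],[-28,0,0],[-35,0,0],[-38.1,0,0],[-38.1,0,0],[-38.1,0,0],[-38.1,0,0],[-38.1,0,0],[-38.1,0,0],[-38.1,0,0]],"grip":[0.4,0.4,0.4,0.4,0.4,0.4,0.4,0.4,0.4,0.4,0.4,0.4]}'
python3 -m crank '{"delta_pos":[[0,0,0],[0,0,0]],"turn":[[0,0,0],[0,0,0]],"grip":[0.4,0.4]}'
python3 -c "
from h import *
state(); print(C(get_obs()['tool_pos'])); go([*W(-.070,0),.08],-174);go([*W(-.070,0),.037],-174)"
```

```text
clock: 30.0
tool_pos: [0.555, 0.103, 0.2058]
orientation: [77.6, 89.6, 173.6]
force: [1.0, -0.1, -1.5]
opening: 0.0439
clock: 30.17
tool_pos: [0.555, 0.1025, 0.2054]
orientation: [81.8, 89.6, 177.9]
force: [-0.1, -0.7, -1.4]
opening: 0.0437
t 30.17 tcp [0.555  0.1025 0.2054] jaw -173.9 F [-0.1 -0.7 -1.4] open 0.0437 q [ 30.  11. -15.  -0. -64. -24.]
(np.float64(-0.08999036579147308), np.float64(0.00943761838569329))
delta [ 0.1253 -0.0105  0.0198] turn [ 0.14  0.06 -0.44] j6 -23.9
delta [ 0.1683 -0.0108  0.0198] turn [ 0.14  0.06 -0.44] j6 -23.9
```

```bash
python3 -m crank '{"delta_pos":[[0,-0.01,0.02],[0,-0.01,0.02],[0.03,-0.01,0.02],[0.06,-0.01,0.02],[0.09,-0.01,0.02],[0.12,-0.01,0.02],[0.145,-0.01,0.02],[0.16,-0.01,0.02],[0.166,-0.01,0.02],[0.169,-0.01,0.02],[0.169,-0.01,0.02]],"turn":[[0,0,-0.4],[0,0,-0.4],[0,0,-0.4],[0,0,-0.4],[0,0,-0.4],[0,0,-0.4],[0,0,-0.4],[0,0,-0.4],[0,0,-0.4],[0,0,-0.4],[0,0,-0.4]],"grip":[0.4,0.4,0.4,0.4,0.4,0.4,0.4,0.4,0.4,0.4,0.4]}'
python3 -c "
from h import *
state(); print(C(get_obs()['tool_pos']))"
```

```text
clock: 31.08
tool_pos: [0.5627, 0.1213, 0.0381]
orientation: [-48.5, 89.9, 47.4]
force: [0.4, -0.1, -1.1]
opening: 0.0437
t 31.08 tcp [0.5627 0.1213 0.0381] jaw -174.1 F [ 0.4 -0.1 -1.1] open 0.0437 q [ 32.  22. -25.  -0. -43. -26.]
(np.float64(-0.07214583978457166), np.float64(-0.0001924827515118594))
```

```bash
python3 -m crank '{"delta_pos":[[0.003,0,0],[0.004,0,0],[0.004,0,0],[0.004,0,0],[0.004,0,0],[-0.03,0,0],[-0.07,0,0],[-0.11,0,0],[-0.15,0,0],[-0.17,0,-0.04],[-0.17,0,-0.08],[-0.17,0,-0.12]],"turn":[[0,0,0],[0,0,0],[0,0,0],[0,0,0],[0,0,0],[0,0,0],[0,0,0],[0,0,0],[0,0,0],[0,0,0],[0,0,0],[0,0,0]],"grip":[0.4,0.4,0.58,0.58,0.58,0.58,0.58,0.58,0.58,0.58,0.58,0.58]}'
python3 -m crank '{"delta_pos":[[0,0,-0.04],[0,0,-0.08],[0,0,-0.12],[0,0,-0.16],[0,0,-0.2],[0,0,-0.24],[0,0,-0.27],[0,0,-0.27],[0,0,-0.27]],"turn":[[0,0,0],[0,0,0],[0,0,0],[0,0,0],[0,0,0],[0,0,0],[0,0,0],[0,0,0],[0,0,0]],"grip":[0.1,0.1,0.1,0.1,0.1,0.1,0.1,0.1,0.1]}'
python3 look.py d7
```

```text
clock: 32.08
tool_pos: [0.576, 0.0021, 0.2111]
orientation: [-69.4, 89.5, 26.7]
force: [0.4, -0.6, -1.2]
opening: 0.0507
clock: 32.83
tool_pos: [0.6027, -0.2679, 0.2072]
orientation: [-42.6, 89.8, 53.2]
force: [-0.7, 0.2, 0.1]
opening: 0.0087
top bar tip z 0.16610784028308456
 handle min x -0.1952384788880561
 mould [386. 138.] [ 6.650e+02 -2.464e+02  5.540e+01  3.210e+01  1.000e-01  5.030e+01] stick [ 0.667 -0.249  0.058]
 in drawer [278. 159.] 253 cab [-0.133 -0.039] [608.7  62.8  49.3  46.2 -83.7  61.2]
 in drawer [257. 175.] 352 cab [-0.072 -0.001] [564.2 122.7  63.2  45.7 -84.   60.9]
 in drawer [278. 185.] 116 cab [-0.126  0.036] [531.2  63.9  45.2  22.8  -0.9  61.1]
scene bar tip z 0.16126995909574737
 handle min x -0.24931630394587967
 mould [293. 280.] [ 6.637e+02 -2.477e+02  5.650e+01  3.510e+01 -1.000e-01  4.330e+01] stick [ 0.666 -0.25   0.054]
 in drawer [375. 200.] 383 cab [-0.094 -0.017] [580.8  96.5 124.1  65.6 -56.2  59.3]
 in drawer [354. 197.] 105 cab [-0.134  0.034] [531.6  54.9  47.   37.    6.   59.8]
t 32.93 tcp [ 0.6029 -0.2659  0.2077] jaw -174.0 F [ 0.7  1.1 -0. ] open 0.0084 q [ -7.  20.  -3.  -0. -67.  13.]
```

View pics/d7.png

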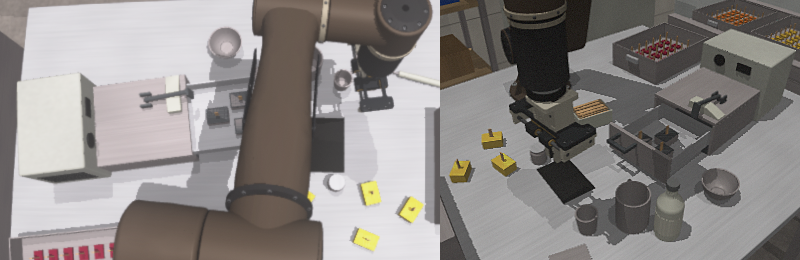

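All three moulds stand in the drawer and the catch is still wedged, at (160,100). I pinch the handle again and push the drawer shut.

```bash
python3 -c "
from h import *
go([.5377,-.053,.2],-84);go([.5377,-.053,.083],-84)"
```

```text
delta [0.0081 0.0428 0.2185] turn [8.996e+01 2.000e-01 2.000e-02] j6 13.0
delta [0.1251 0.0431 0.2183] turn [8.996e+01 2.000e-01 2.000e-02] j6 13.0
```

```bash
python3 -m crank '{"delta_pos":[[0,0.005,0.02],[0,0.01,0.04],[0,0.015,0.06],[0,0.02,0.08],[0,0.025,0.1],[0,0.03,0.12],[0,0.033,0.14],[0,0.036,0.16],[0,0.04,0.18],[0.008,0.043,0.2],[0.008,0.043,0.218],[0.008,0.043,0.218]],"turn":[[-7,0,0],[-14,0,0],[-21,0,0],[-28,0,0],[-35,0,0],[-42,0,0],[-49,0,0],[-56,0,0],[-63,0,0],[-70,0,0],[-77,0,0],[-84,0,0]],"grip":[0.32,0.32,0.32,0.32,0.32,0.32,0.32,0.32,0.32,0.32,0.32,0.32]}'
python3 -m crank '{"delta_pos":[[0,0,0],[0,0,0],[0,0,0]],"turn":[[-6,0,0],[-6,0,0],[-6,0,0]],"grip":[0.32,0.32,0.32]}'
python3 -c "
from h import *
state();go([.5377,-.053,.083],-84)"
```

```text
clock: 33.93
tool_pos: [0.5368, -0.0502, 0.2004]
orientation: [-136.6, 89.8, 44.0]
force: [0.3, -0.7, 0.5]
opening: 0.0278
clock: 34.18
tool_pos: [0.5375, -0.0527, 0.2004]
orientation: [-146.8, 89.8, 39.1]
force: [-0.2, 0.8, 0.6]
opening: 0.0279
t 34.18 tcp [ 0.5375 -0.0527  0.2004] jaw -84.1 F [-0.2  0.8  0.6] open 0.0279 q [ 15.   9. -19.  -0. -62.  81.]
delta [0.1174 0.0005 0.0002] turn [-0.11 -0.18  0.12] j6 80.8
```

```bash
python3 -m crank '{"delta_pos":[[0.04,0,0],[0.08,0,0],[0.105,0,0],[0.117,0,0],[0.117,0,0],[0.117,0,0],[0.117,0,0],[0.117,0,0],[0.117,0,0],[0.117,0,0]],"turn":[[0,0,0],[0,0,0],[0,0,0],[0,0,0],[0,0,0],[0,0,0],[0,0,0],[0,0,0],[0,0,0],[0,0,0]],"grip":[0.32,0.32,0.32,0.32,0.32,0.05,0.05,0.05,0.05,0.05]}'
python3 -m crank '{"delta_pos":[[0,-0.006,0],[0,-0.018,0],[0,-0.032,0],[0,-0.048,0],[0,-0.064,0],[0,-0.08,0],[0,-0.096,0],[0,-0.112,0],[0,-0.128,0],[0,-0.144,0],[0,-0.156,0],[0,-0.165,0]],"turn":[[0,0,0],[0,0,0],[0,0,0],[0,0,0],[0,0,0],[0,0,0],[0,0,0],[0,0,0],[0,0,0],[0,0,0],[0,0,0],[0,0,0]],"grip":[0.05,0.05,0.05,0.05,0.05,0.05,0.05,0.05,0.05,0.05,0.05,0.05]}'
python3 -c "
from h import *
state();print(C(get_obs()['tool_pos']))"
```

```text
clock: 35.02
tool_pos: [0.539, -0.0527, 0.0845]
orientation: [-151.5, 89.6, 34.4]
force: [-2.0, 7.1, 3.0]
opening: 0.0116
clock: 36.02
tool_pos: [0.5215, 0.1122, 0.0844]
orientation: [-154.0, 89.7, 32.0]
force: [2.0, -3.4, 7.7]
opening: 0.0116
t 36.02 tcp [0.5215 0.1122 0.0844] jaw -84.0 F [ 2.  -3.4  7.7] open 0.0116 q [ 33.  15. -28.   0. -47.  63.]
(np.float64(-0.07687242961181492), np.float64(0.04178473224420739))
```

```bash
python3 -m crank '{"delta_pos":[[0,-0.008,0],[0,-0.014,0],[0,-0.019,0],[0,-0.022,0],[0,-0.024,0],[0,-0.026,0],[0,-0.026,0],[0,-0.026,0],[0,-0.024,0],[0,-0.024,0]],"turn":[[0,0,0],[0,0,0],[0,0,0],[0,0,0],[0,0,0],[0,0,0],[0,0,0],[0,0,0],[0,0,0],[0,0,0]],"grip":[0.05,0.05,0.05,0.05,0.05,0.05,0.05,0.05,0.05,0.05]}'
python3 -c "
from h import *
state();print(C(get_obs()['tool_pos']))"
```

```text
clock: 36.85
tool_pos: [0.5191, 0.1349, 0.0844]
orientation: [-151.6, 89.7, 34.4]
force: [1.1, -1.9, 6.7]
opening: 0.0115
t 36.85 tcp [0.5191 0.1349 0.0844] jaw -84.0 F [ 1.1 -1.9  6.7] open 0.0115 q [ 36.  15. -28.   0. -47.  60.]
(np.float64(-0.05399932171272945), np.float64(0.041784288404086024))
```

```bash
python3 -m crank '{"delta_pos":[[0,-0.003,0],[0,-0.005,0],[0,-0.005,0],[0,-0.005,0]],"turn":[[0,0,0],[0,0,0],[0,0,0],[0,0,0]],"grip":[0.05,0.05,0.05,0.05]}'
python3 -c "
from h import *
state();print(C(get_obs()['tool_pos']))"
```

```text
clock: 37.18
tool_pos: [0.5188, 0.1365, 0.0844]
orientation: [140.8, 89.8, -33.2]
force: [9.0, -18.0, 6.8]
opening: 0.0118
t 37.18 tcp [0.5188 0.1365 0.0844] jaw -84.0 F [  9.  -18.    6.8] open 0.0118 q [ 36.  16. -28.   0. -47.  60.]
(np.float64(-0.05238600617733123), np.float64(0.04190597680794827))
```

At the hard stop (18 N). I release, rise and move over the wedge.

```bash
python3 -m crank '{"delta_pos":[[0,0,0],[0,0.001,0],[0,0.001,0],[0,0.001,0],[-0.04,0.001,0],[-0.08,0.001,0],[-0.12,0.001,0],[-0.15,0,0],[-0.15,-0.02,-0.01],[-0.15,-0.05,-0.03],[-0.15,-0.07,-0.05],[-0.15,-0.088,-0.066]],"turn":[[0,0,0],[0,0,0],[0,0,0],[0,0,0],[0,0,0],[0,0,0],[0,0,0],[0,0,0],[0,0,0],[0,0,0],[0,0,0],[0,0,0]],"grip":[0.3,0.3,0.3,0.3,0.3,0.3,0.3,0.3,0.6,0.6,0.6,0.6]}'
python3 look.py; python3 - <<'E'
from h import *
s=snapshot("wrist"); P=cloud(s); Z=P[...,2]; cx,cy=C(P); hsv=cv2.cvtColor(s["pixels"],cv2.COLOR_BGR2HSV)
w=(hsv[...,2]>110)&(Z>.123)&(Z<.148)&(cy<.02)&(cy>-.13)&(abs(cx-.035)<.04)
print([np.round(np.percentile(v[w],[1,50,99]),4) for v in (cx,cy,Z)],rect(P,w))
hm=(Z>.08)&(Z<.106)&(cx<-.04)&(cx>-.08)&(cy>-.02)&(cy<.09); print("handle x",np.percentile(cx[hm],[3,97]))
go([*W(.0345,-.023),.126],-84)
E
```

```text
clock: 38.18
tool_pos: [0.5743, 0.2355, 0.2338]
orientation: [-135.4, 89.8, 50.7]
force: [0.4, -0.6, -0.4]
opening: 0.0477
top bar tip z 0.14920816396212427
 handle min x -0.05892450308544526
 mould [386. 137.] [ 6.646e+02 -2.469e+02  5.440e+01  3.230e+01  5.000e-01  5.130e+01] stick [ 0.668 -0.249  0.058]
 in drawer [243. 185.] 305 cab [-0.032  0.029] [545.2 156.9 138.6  49.7   6.   96.4]
scene bar tip z 0.16314922152158282
 handle min x -0.06045183584947729
 mould [293. 280.] [ 663.8 -248.    54.3   34.5   -2.1   43.6] stick [ 0.666 -0.249  0.054]
 in drawer [379. 177.] 362 cab [-0.013  0.024] [530.7 154.8 113.2  50.9   5.9  91.3]
 in drawer [403. 190.] 68 cab [-0.011 -0.053] [612.3 186.9  45.8   4.1   6.   69. ]
t 38.28 tcp [0.5749 0.2364 0.2323] jaw -83.9 F [-0.8 -0.5 -0.3] open 0.0514 q [ 40.  15.  -6.  -0. -69.  56.]
[array([0.0174, 0.0355, 0.0531]), array([-0.1074, -0.066 , -0.0064]), array([0.1244, 0.1409, 0.1436])] [607.8 233.9 103.   36.1   6.4 140.9]
handle x [-0.05741721 -0.04203499]
delta [0.1063 0.0055 0.0003] turn [ 0.05 -0.04  0.07] j6 55.8
```

```bash
python3 -m crank '{"delta_pos":[[0,0.005,0],[0.03,0.005,0],[0.06,0.005,0],[0.09,0.005,0],[0.106,0.005,0],[0.106,0.005,0],[0.106,0.005,0],[0.106,0.005,0],[0.106,0.005,0],[0.106,0.005,0],[0.106,0.005,0],[0.106,0.005,0]],"turn":[[0,0,0],[0,0,0],[0,0,0],[0,0,0],[0,0,0],[0,0,0],[0,0,0],[0,0,0],[0,0,0],[0,0,0],[0,0,0],[0,0,0]],"grip":[0.6,0.6,0.6,0.6,0.6,0.6,0.3,0.3,0.3,0.3,0.3,0.3]}'
python3 -m crank '{"delta_pos":[[0,0,0.005],[0,0,0.015],[0,0,0.025],[0,0,0.035],[0,0,0.045],[0,0,0.055],[0,0,0.065],[0,0,0.075],[0,0,0.085],[0,0,0.09],[0,0,0.09],[0,0,0.09]],"turn":[[0,0,0],[0,0,0],[0,0,0],[0,0,0],[0,0,0],[0,0,0],[0,0,0],[0,0,0],[0,0,0],[0,0,0],[0,0,0],[0,0,0]],"grip":[0.3,0.3,0.3,0.3,0.3,0.3,0.3,0.3,0.3,0.3,0.3,0.3]}'
python3 -m crank '{"delta_pos":[[-0.03,0,0],[-0.06,0,0],[-0.09,0,0],[-0.09,0,0]],"turn":[[0,0,0],[0,0,0],[0,0,0],[0,0,0]],"grip":[0.3,0.3,0.3,0.3]}'
python3 - <<'E'
from h import *
state()
s=snapshot("wrist"); P=cloud(s); Z=P[...,2]; cx,cy=C(P)
bm=(Z>.128)&(Z<.19)&(cx<.1)&(cx>-.02)&(abs(cy+.05)<.02); print("bar z",np.percentile(Z[bm],[50,95]))
hsv=cv2.cvtColor(s["pixels"],cv2.COLOR_BGR2HSV); z0=get_obs()["tool_pos"][2]
w=(hsv[...,2]>110)&(Z>z0-.015)&(Z<z0+.04)&(abs(cx-.035)<.035)&(cy<.055)&(cy>-.1); print("wedge",[np.percentile(v[w],[1,99]) for v in (cx,cy,Z)])
cv2.imwrite("pics/w8.png",s["pixels"])
go([.452,-.187,.2],-90); 
E
```

```text
clock: 39.33
tool_pos: [0.5755, 0.2295, 0.1297]
orientation: [-146.4, 89.6, 39.6]
force: [-1.8, 1.0, 6.3]
opening: 0.0357
clock: 40.33
tool_pos: [0.4856, 0.2202, 0.1296]
orientation: [-144.8, 89.6, 41.2]
force: [-3.9, 1.4, 12.0]
opening: 0.0362
clock: 40.67
tool_pos: [0.4871, 0.2204, 0.2238]
orientation: [-150.0, 89.3, 36.0]
force: [0.9, 1.5, -0.2]
opening: 0.0357
t 40.67 tcp [0.4871 0.2204 0.2238] jaw -84.0 F [ 0.9  1.5 -0.2] open 0.0357 q [ 45.   7. -18.   0. -65.  51.]
bar z [0.13955253 0.14141428]
wedge [array([0.01695952, 0.05238541]), array([-0.01935916,  0.0542817 ]), array([0.218389  , 0.23722315])]
delta [0.0182 0.4014 0.0764] turn [ 5.99 -0.41  0.33] j6 50.5
```

View pics/w8.png

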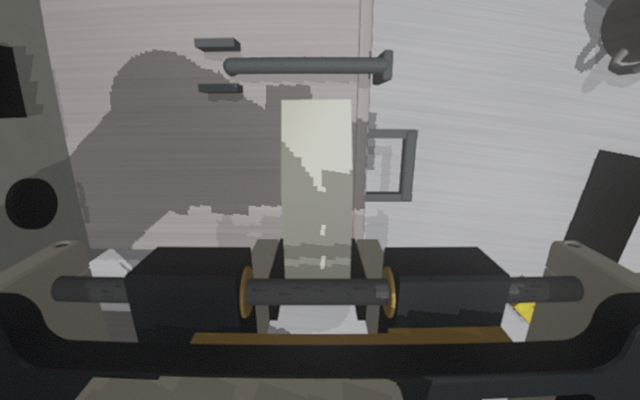

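The bar is down, with its top at 141 mm and its hook past the drawer front at (385,65). The wedge is held straight. I carry it to the mat.

```bash
python3 -m crank '{"delta_pos":[[0,0.036,0.007],[0,0.073,0.014],[0,0.11,0.021],[0,0.147,0.028],[0,0.184,0.035],[0,0.22,0.042],[0,0.257,0.049],[0,0.294,0.056],[0,0.33,0.063],[0.01,0.367,0.07],[0.018,0.401,0.077],[0.018,0.401,0.077]],"turn":[[2,0,0],[4,0,0],[6,-0.4,0.3],[6,-0.4,0.3],[6,-0.4,0.3],[6,-0.4,0.3],[6,-0.4,0.3],[6,-0.4,0.3],[6,-0.4,0.3],[6,-0.4,0.3],[6,-0.4,0.3],[6,-0.4,0.3]],"grip":[0.3,0.3,0.3,0.3,0.3,0.3,0.3,0.3,0.3,0.3,0.3,0.3]}'
python3 -m crank '{"delta_pos":[[0,0,0],[0,0,0]],"turn":[[0,0,0],[0,0,0]],"grip":[0.3,0.3]}'
python3 -c "
from h import *
state(); go([.45,-.187,.013],-90)"
```

```text
clock: 41.72
tool_pos: [0.4471, -0.1916, 0.1959]
orientation: [18.7, 89.4, -161.6]
force: [0.7, -0.2, -0.3]
opening: 0.0355
clock: 41.88
tool_pos: [0.4494, -0.1877, 0.1979]
orientation: [28.8, 89.6, -151.3]
force: [0.2, 0.2, -0.3]
opening: 0.0356
t 41.88 tcp [ 0.4494 -0.1877  0.1979] jaw -90.1 F [ 0.2  0.2 -0.3] open 0.0356 q [  1.   4. -25.   0. -62.  89.]
delta [ 0.1849 -0.0013 -0.0016] turn [-0.1   0.33 -0.18] j6 89.1
```

```bash
python3 -m crank '{"delta_pos":[[0.04,0,-0.001],[0.08,0,-0.001],[0.12,0,-0.001],[0.15,0,-0.001],[0.17,0,-0.001],[0.18,0,-0.001],[0.185,0,-0.001],[0.187,0,-0.001],[0.187,0,-0.001]],"turn":[[0,0.3,-0.2],[0,0.3,-0.2],[0,0.3,-0.2],[0,0.3,-0.2],[0,0.3,-0.2],[0,0.3,-0.2],[0,0.3,-0.2],[0,0.3,-0.2],[0,0.3,-0.2]],"grip":[0.3,0.3,0.3,0.3,0.3,0.3,0.3,0.3,0.3]}'
python3 -m crank '{"delta_pos":[[0,0,0],[0,0,0],[0,0,0],[0,0,0],[-0.03,0,0],[-0.07,0,0],[-0.11,0,0],[-0.15,0,0],[-0.2,0,0],[-0.2,0,0]],"turn":[[0,0,0],[0,0,0],[0,0,0],[0,0,0],[0,0,0],[0,0,0],[0,0,0],[0,0,0],[0,0,0],[0,0,0]],"grip":[0.6,0.6,0.6,0.6,0.6,0.6,0.6,0.6,0.6,0.6]}'
python3 - <<'E'
from h import *
state()
s=snapshot("wrist"); P=cloud(s); Z=P[...,2]; hsv=cv2.cvtColor(s["pixels"],cv2.COLOR_BGR2HSV); X,Y=P[...,0],P[...,1]
w=(hsv[...,2]>110)&(Z>.005)&(Z<.05)&(abs(X-.48)<.075)&(abs(Y+.187)<.035); print("wedge",rect(P,w))
for x in (.45,.46,.47,.48,.49): print(np.round(np.median(Z[w&(abs(X-x)<.004)]),4),end=' ')
s=snapshot("scene"); P=cloud(s); Z=P[...,2]; cx,cy=C(P)
m=(abs(cx+.01)<.005)&(abs(cy+.05)<.012)&(Z>.125)&(Z<.22); print("bar tip",np.percentile(Z[m],90)); hm=(Z>.08)&(Z<.106)&(cx<-.045)&(cx>-.08)&(cy>-.02)&(cy<.09); print("handle x",np.percentile(cx[hm],[3,97]))
cv2.imwrite("pics/s9.png",s["pixels"])
E
```

```text
clock: 42.63
tool_pos: [0.4504, -0.187, 0.0123]
orientation: [-174.8, 90.0, 5.3]
force: [0.5, 0.6, -1.0]
opening: 0.0358
clock: 43.47
tool_pos: [0.4533, -0.1892, 0.2189]
orientation: [169.5, 89.3, -10.5]
force: [0.4, 0.1, 0.9]
opening: 0.0525
t 43.47 tcp [ 0.4533 -0.1892  0.2189] jaw -90.0 F [0.4 0.1 0.9] open 0.0525 q [  0.   3. -23.   0. -63.  90.]
wedge [ 4.837e+02 -1.872e+02  1.046e+02  3.590e+01  3.000e-01  2.410e+01]
0.0248 0.0249 0.0249 0.0248 0.0248 bar tip 0.1403911305631359
handle x [-0.06058522 -0.0473664 ]
```

View pics/s9.png

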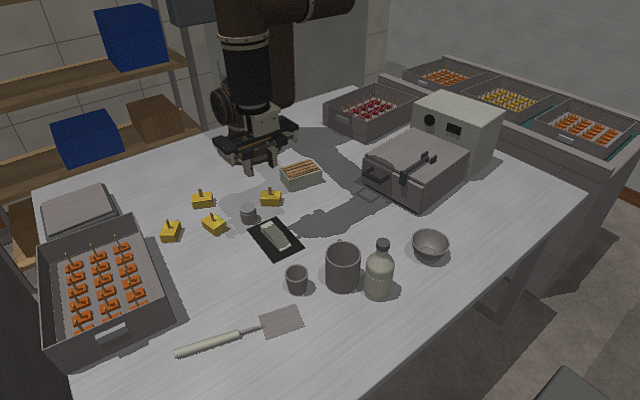

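The wedge lies flat on the mat at (275,235). The drawer is shut with the catch down at (415,165), and the bystanders have not moved. I hand in.

```bash
python3 -c "
from plant import *
print(close_job())"
```

```text
the job is handed in; nothing more can be done
None
```

The job is done and handed in at about 43.5 s of robot time. No verdict is reported.

**What I did:** I pushed the wedge under the catch bar and let go of it. I pulled the drawer to its stop and stood the three steel moulds on its floor. Then I pushed the drawer shut with the catch still wedged, took the wedge out so the catch dropped, and laid the wedge back on the mat. The four yellow blocks were not touched.

**Last checks:**
- **Drawer:** pushed to its hard stop (18 N). The handle measured about 54 mm out from the cabinet edge, as it did at the start.
- **Catch:** the bar's front tip reads 140 mm high, against about 162 mm when wedged. From the wrist view, the top of the bar is back at 141 mm, its starting height.
- **Wedge:** its centre is within about 2 mm of the mat's centre. Its top is level at 25 mm, so it lies flat and right way up.
- **Moulds:** when last seen, with the drawer still open, all three tops stood level at about 60 mm, as they should on the 30 mm floor. I could not see them again once the drawer was shut.
- **Other things on the bench:** they look unmoved in the final picture. I did not measure each one again.

**What went differently:**
- **Last mould:** it stood too close to the tall tray to grip straight on. My first squeeze to square it up jammed at 54 mm opening instead of 44 mm. I dragged it about 55 mm clear of the tray and gripped it again properly.
- **Camera heights:** the top camera reads about 2 mm higher than the scene camera. This is within the stated calibration.

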